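# Free the jammed bio-ball chute

### The job

The terracotta ball is too big and has jammed in the chute's mouth: with the nose of the pale green scraper handle, gently push it straight back up the channel, past the rubber lips, until you feel the whole row come up firm against the end stop, and keep it pressed there for about half a second. Then lay the handle down on the shelf, lift the big ball out and put it in the blue dish, so that the two white balls roll down into the grey container. Do not chip the ceramic by pushing hard (over 18 N), and do not shove the other things about.

Things in the scene. Friction and masses are not known exactly. Their poses are not given: they have to be found in the camera images.
- chute: Fixed ball chute: a straight white-floored channel falling to its mouth at 12 degrees. Origin on the shelf (z 0) below the lips; +x level, up the channel, away from the mouth; z up. Floor 62 mm above the shelf at x=0, x -36 to +160 mm, 51 mm wide between aluminium walls 18 mm high. Below, s is the distance up the slope from the lips, h the height square to the floor.
- mouth (a point): Floor of the mouth's front edge, mid-width, s=-37 mm. Two blue cheeks (s -37 to -31) leave an opening 41 mm wide and 54 mm high, open to the front: the 37 mm white balls pass, the 50 mm ball does not.
- lips (a point): Floor between the lips, s=0. Lips: two upright 8 mm rubber pins, up to h=33, sprung sideways, 40 mm apart. White balls pass freely; the 50 mm ball has to be pushed through against about 3 to 6 N, sticks if left between them, and is clear once its centre is past s=+17. Black spring housings outside the walls, s -10 to +2, up to h=38.
- bridge (a point): Rear top edge, mid-width, of the clear bridge that covers the channel from the mouth to s=-8: underside h=54, top h=58, sides 81 mm apart outside. Behind it the channel is open above.
- bay (a point): Where the big ball's centre comes to rest (s=+16, h=25) when the pushed row is let go: it rolls back against the upper side of the lips. Take it here from above, fingers left and right of it, tips just above the walls; pads set 4 mm up-channel of its centre clear the lips. With it gone the white balls roll out by themselves.
- top_end (a point): Channel floor at s=+120 mm. An orange end stop, 34 mm high, rigid and clamped, is set with its face anywhere from here to 24 mm further up: its place is not measured, feel for it. The big ball's centre is then at s +20 to +48 mm.
- big_ball: Terracotta-coloured, slippery glazed ceramic ball, 50 mm diameter, about 80 g, origin at its centre (its axes mean nothing). At the start it is trapped between the mouth cheeks and the lips, centre at about s=-16 mm, and shows about 4 mm out of the mouth.
- ball_near: White ceramic ball, 37 mm diameter, 32 g, origin at its centre; starts in the channel leaning on the big ball.
- ball_far: White ceramic ball, 37 mm diameter, 32 g, origin at its centre; starts in the channel leaning on ball_near, nearest the end stop but some 35 to 60 mm short of it.
- handle: Pale green plastic algae scraper handle, 202 mm long, 70 g, lying on the shelf, pointing roughly away from the robot. Origin on its underside at the grip point, close to its balance point; +x along it to the nose. Square-edged grip 16 mm wide and 18 mm high from x=-80 to x=+50 mm; then a round rod of 12 mm diameter to the flat-ended nose at x=+122 mm, its axis 9 mm above the underside.
- handle_tip (a point): Centre of the flat nose of the handle (x=+122 mm, 9 mm above the underside).
- container: Grey open round bio-ball container below the chute's mouth, outer diameter 120 mm at the rim, 50 mm high, wall and floor 5 mm; origin at the centre of its underside. It stands where the balls fall into it.
- dish: Blue ceramic bowl for rejects, rim diameter 110 mm, 35 mm high, floor about 5 mm thick; origin at the centre of its underside.
- jar: Bystander: screw-top amber glass jar, 68 mm diameter, 95 mm high; origin under its centre.
- cone: Bystander: red plastic feeding cone standing on its narrow end, 84 mm across, 78 mm high; origin under its centre.
- food_can: Bystander: fish food can, 60 mm diameter, 70 mm high; origin under its centre.
- dropper: Bystander: blue dropper bottle, 32 mm diameter, 75 mm high; origin under its centre.
- tweezers: Bystander: steel curved tweezers lying flat, 148 mm long, 8 mm high; origin near the middle, at its underside.
- media_tub: Bystander: white open tub, 64 mm diameter, 50 mm high; origin under its centre.

How it is judged:
By the outcome, as a careful person would: the job done as asked, in the order asked, and still so for the second after the job is handed in, with the robot touching nothing.
It also fails if it takes over 66 s, if anything falls off the work surface, if the arm or the gripper's body presses on something with over 40 N, if the wrist force passes 120 N, or if a joint passes its speed limit or range.

### The arm

A 6-joint arm with a two-finger parallel gripper is mounted at the origin on the work surface. World frame = base frame: x ahead of the robot, y to its left, z up, the work surface at z = 0. Lengths are in mm, angles in rad, forces in N, time in s.
With the tool pointing down it reaches from about 350 to 875 mm from the base axis. Payload 4.2 kg.
Tool frame: the origin (TCP) lies midway between the tips of the shut fingers; the grasp point (between the pads) lies 19 mm behind it; z points along the fingers, y is the line along which they close (so a half turn about z gives the same grasp; the last joint's range is limited). The gripper opens to 85 mm and grips with 20 to 120 N. Pads are 22 mm wide; open, the fingers measure 114 mm over their backs; the gripper's body (76 mm by 85 mm) begins 54 mm behind the grasp point. The pads swing forward as they close: fully open they stand 13 mm farther back than shut.
Start: joints at [1.382, 0.385, 0.008, 0, -1.194, -0.259], TCP at [270.581, 563.369, 231.312] pointing down, gripper open.
Joint ranges: [-3.14, 3.14], [-1.21, 2.06], [-1.07, 1.41], [-3.16, 2.05], [-2.99, -0.16], [-3.1, 3.1]. Speed limits (rad/s): [2.79, 2.79, 3.14, 3.14, 3.14, 3.14].

### API

Orientations are given as a unit quaternion [x, y, z, w].
In Python, from bench import arm gives the robot as it stands.
- The arm moves only by the tool send_rows, never from a script. Its argument "targets" is a list of rows, each an object of numbers: "gripper": the gripper command: -1 is fully open, 1 is shut, values between are in proportion; "x", "y", "z": the shift along the tool's x, y, z in cm; "ax", "ay", "az": the turn, a rotation vector about the tool's x, y, z in degrees. A call has 1 to 5 rows; each row shifts and turns the commanded pose from where the row before left it, along the tool's axes as they then stand; what a row does not reach is not made up. A row lasts 1/12 s, in which the tool goes at most 41.7 mm and 7.16 degrees, less where a joint would pass 70% of its speed; a pose out of reach is approached as far as the arm can. A call is refused whole if a number of a shift passes 4.17 or a number of a turn 7.16, either way. A call with a gripper value outside its range is refused whole. The fingers move at their own pace and stop on an object; the grip force is fixed at half the most. Time passes only in rows, so rows that do not move let the fingers close. It gives the time, the measured TCP pose, the force, the opening and the grip force at its end, in the units of the state.
- arm.read_state(): the state, without advancing time (a new reading comes with each control period).
- arm.get_image(name): name is "side" or "top" or "wrist"; returns (picture, depth): 420x560x3 uint8, red, green, blue; 420x560 float32, mm along the optical axis (not along the pixel's ray), 0 where there is no reading.
- arm.camera_model(name): a dict with "fx", "fy", "cx", "cy" (pixels), "cam_to_world" (4x4, takes a point from camera to world coordinates). Camera axes: x right, y down, z forward; pixel columns grow to the right and rows downward; lengths in mm; the calibration is good to about 2 mm. A picture is of the moment at which its call begins: read the wrist's pose just before it. camera_model takes no time and is no camera call; for the wrist camera it gives the pose at the moment of the call.
- arm.job_done(): hands the job in; it is judged then, once.
Trained networks look in the newest picture that a camera, given by its name, has taken for a name from the list of things; names that differ only in an ending like _2 or _b are one class to them, and where a whole thing is asked for, a point or a joint stands for the part that bears it (a point fixed in the world has none). Each returns a list of dicts, best first, with "score" (0 to 1); they miss things now and then, are a little off and sometimes report something else, mostly with a low value. They report only what shows in the picture. A call takes as long as a camera call.
- arm.boxes_of(camera, thing): "rect" ([left, top, width, height] in pixels, round what is visible of it).
The state is a dict: "clock": time; "joints": joint angles; "joint_vel": joint speeds; "joint_efforts": joint torques, N m; "position": TCP position; "ee_rot": TCP orientation; "contact_force": force on the tool from outside, world axes, zero at the start; "wrist_torque": the same for the moment, N m; "gripper_width": finger opening in mm; "grasp_force": force on a finger pad.
Only numpy, scipy, OpenCV 4.12 (cv2) and the standard library are available. Lean on these libraries where they do the work, as an engineer would, in place of code of your own. Each camera call takes 0.05 s, during which the arm holds its last target. There are 200 camera calls.

## Working session

There is one attempt and no reset: what is moved stays moved. The work goes in short steps, Python scripts to look and compute and a tool call to move; the robot and the scene stay as the last step left them, time stands still between calls to the robot, and variables do not carry over. Pictures are saved under pics/ and viewed, at most 10 in all, crops included, and the job is handed in when it is done.

Besides the shell and the picture viewer there is one more tool, called after "Call:" in YAML: its name, and indented under it one key for each argument. send_rows: Moves the arm, as the interface text tells. Its arguments: {"type":"object","properties":{"targets":{"type":"array"}},"required":["targets"]}

```bash
mkdir -p pics; ls; python3 - <<'E'
from bench import arm
import cv2, numpy as np
s=arm.read_state(); print({k:np.round(v,3).tolist() for k,v in s.items()})
for n in ["side","top"]:
    im,d=arm.get_image(n); cv2.imwrite(f"pics/{n}0.png",im[:,:,::-1]); np.savez(f"{n}0.npz",im=im,d=d)
    m=arm.camera_model(n); print(n,m["fx"],m["cx"],m["cy"],np.round(m["cam_to_world"],3).tolist())
    for t in ["chute","mouth","big_ball","ball_near","handle","container","dish","jar","cone","food_can","dropper","tweezers","media_tub"]:
        r=arm.boxes_of(n,t); print(t,[(np.round(q["rect"]).tolist(),round(q["score"],2)) for q in r[:2]])
E
```

```text
pics
{'clock': 0.0, 'joints': [1.382, 0.386, 0.007, -0.0, -1.194, -0.259], 'joint_vel': [0.002, 0.0, -0.0, 0.001, 0.0, 0.0], 'joint_efforts': [0.001, -39.229, 18.84, 4.186, -0.005, -0.0], 'position': [270.346, 562.85, 230.233], 'ee_rot': [0.975, -0.222, -0.0, 0.001], 'contact_force': [-0.298, -0.127, 0.456], 'wrist_torque': [-0.015, -0.025, 0.033], 'grasp_force': 0.0, 'gripper_width': 85.421}
side 428.8791243812824 272.4791926321624 210.46703267062514 [[0.883, -0.31, 0.353, 201.022], [-0.47, -0.577, 0.668, -778.182], [-0.004, -0.756, -0.655, 839.103], [0.0, 0.0, 0.0, 1.0]]
chute [([289.0, 204.0, 15.0, 14.0], 0.27)]
mouth [([338.0, 294.0, 44.0, 38.0], 0.68), ([258.0, 192.0, 79.0, 60.0], 0.65)]
big_ball [([264.0, 210.0, 13.0, 21.0], 0.44)]
ball_near [([255.0, 190.0, 84.0, 60.0], 0.63), ([280.0, 210.0, 14.0, 12.0], 0.56)]
handle [([197.0, 177.0, 56.0, 26.0], 0.87), ([260.0, 186.0, 77.0, 65.0], 0.67)]
container [([225.0, 224.0, 49.0, 43.0], 0.71)]
dish [([259.0, 276.0, 44.0, 36.0], 0.76)]
jar [([256.0, 184.0, 86.0, 69.0], 0.65), ([255.0, 142.0, 22.0, 36.0], 0.63)]
cone [([338.0, 296.0, 4
[... 543 characters left out ...]
[431.0, 225.0, 10.0, 54.0], 0.37)]
big_ball [([293.0, 208.0, 11.0, 5.0], 0.59)]
ball_near [([408.0, 188.0, 29.0, 31.0], 0.5), ([295.0, 192.0, 9.0, 12.0], 0.48)]
handle [([195.0, 196.0, 18.0, 64.0], 0.82), ([369.0, 163.0, 12.0, 10.0], 0.4)]
container [([276.0, 222.0, 47.0, 39.0], 0.57)]
dish [([344.0, 229.0, 38.0, 36.0], 0.82)]
jar [([177.0, 158.0, 30.0, 26.0], 0.69), ([282.0, 146.0, 34.0, 79.0], 0.65)]
cone [([407.0, 186.0, 30.0, 30.0], 0.86)]
food_can [([135.0, 179.0, 24.0, 21.0], 0.69)]
dropper [([369.0, 164.0, 14.0, 11.0], 0.48)]
tweezers [([431.0, 224.0, 8.0, 53.0], 0.81), ([280.0, 147.0, 36.0, 76.0], 0.52)]
media_tub [([123.0, 209.0, 28.0, 20.0], 0.91), ([292.0, 207.0, 14.0, 4.0], 0.7)]
```

```bash
python3 - <<'E'
import cv2
a=cv2.imread("pics/top0.png")[130:290,110:450]; b=cv2.imread("pics/side0.png")[130:400,180:400]
cv2.imwrite("pics/top0c.png",cv2.resize(a,None,fx=2.35,fy=2.35,interpolation=cv2.INTER_CUBIC))
E
```

```text
(no output)
```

View pics/top0c.png

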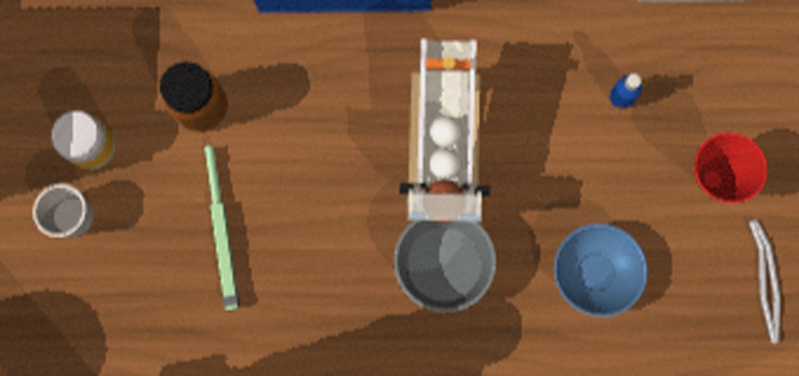

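View pics/side0.png

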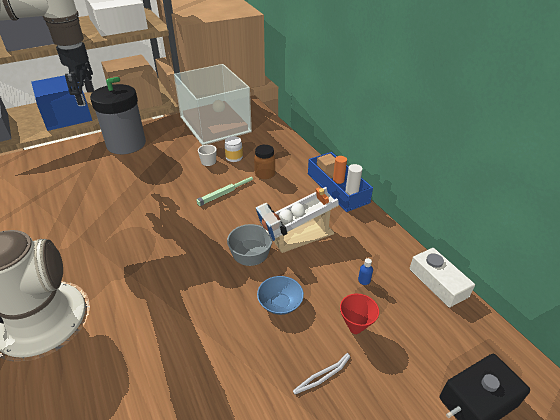

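The top view (2.35x crop) shows the handle at (205–235, 145–310), with its nose at the upper left. The chute is at (400–490, 40–220), its mouth towards the robot over the grey container at (445, 262). The blue dish is at (600, 270), and the bystanders stand left and right. The side view agrees.

```bash
cat > h.py <<'E'
from bench import arm
import cv2, numpy as np
from scipy.spatial.transform import Rotation as R
def cloud(n,fn=None):
    m=arm.camera_model(n); im,d=arm.get_image(n)
    if fn: cv2.imwrite(f"pics/{fn}.png",im[:,:,::-1])
    v,u=np.mgrid[0:420,0:560]
    p=np.stack([(u-m["cx"])/m["fx"]*d,(v-m["cy"])/m["fy"]*d,d],-1)
    T=m["cam_to_world"]; P=p@T[:3,:3].T+T[:3,3]; P[d<=0]=np.nan
    return im,P,cv2.cvtColor(im,cv2.COLOR_RGB2HSV),m
def st():
    s=arm.read_state(); print("t",round(s["clock"],2),"p",np.round(s["position"],1),"q",np.round(s["ee_rot"],4),"F",np.round(s["contact_force"],1),"w",round(s["gripper_width"],1),"g",round(s["grasp_force"],1)); return s
def pca(Q):
    c=Q.mean(0); return c,np.linalg.svd(Q-c,full_matrices=False)[2][0]
E
python3 - <<'E'
from h import *
im,P,H,m=cloud("top")
g=(H[...,0]>40)&(H[...,0]<75)&(H[...,1]>50)&(H[...,2]>90); g[:, :180]=0; g[:,230:]=0; g[:190]=0; g[270:]=0
Q=P[g]; Q=Q[np.isfinite(Q[:,0])]; c,a=pca(Q[:,:2]); a*=np.sign(a[0]); t=(Q[:,:2]-c)@a
print("handle",len(Q),c,np.degrees(np.arctan2(a[1],a[0])),t.min(),t.max(), "z",np.percentile(Q[:,2],[5,50,95]),"nose",c+a*t.max(),"tail",c+a*t.min())
def rc(n,r):
    x,y,w,h=r; q=P[y:y+h,x:x+w].reshape(-1,3); print(n,np.nanmean(q,0).round(),np.nanpercentile(q,[2,98],axis=0).round().tolist())
rc("dish",(344,229,38,36)); rc("cont",(274,222,47,39)); rc("chute",(282,146,35,76)); rc("jar",(178,155,26,20))
# white balls / orange / terracotta
o=(H[...,0]<16)&(H[...,1]>150)&(H[...,2]>60); o[:, :280]=0;o[:,318:]=0;o[:140]=0;o[230:]=0
for lo,hi in((140,170),(190,220)):
    k=o.copy();k[:lo]=0;k[hi:]=0; print("orange/terra",lo,k.sum(),np.nanmean(P[k],0))
b=P[150:225,284:316]; 
print("wrist",np.round(arm.camera_model("wrist")["cam_to_world"],3).tolist(),arm.camera_model("wrist")["fx"])
E
```

```text
handle 295 [561.64444153 228.63889763] 9.935808535085409 -96.19162629857476 104.614986158981 z [11.21119446 16.90512208 21.24336254] nose [664.69037887 246.68966292] tail [466.89552783 212.04153875]
dish [ 508. -220.   14.] [[460.0, -269.0, -3.0], [556.0, -170.0, 36.0]]
cont [523. -36.  17.] [[471.0, -100.0, -4.0], [574.0, 29.0, 111.0]]
chute [678. -42.  66.] [[568.0, -93.0, -4.0], [805.0, 6.0, 124.0]]
jar [733. 261.  68.] [[698.0, 229.0, -4.0], [782.0, 314.0, 98.0]]
orange/terra 140 515 [792.39146068 -39.41861776  10.45329173]
orange/terra 190 206 [627.82625006 -42.09440907  25.40967958]
wrist [[-0.434, -0.862, -0.26, 337.581], [-0.901, 0.416, 0.125, 530.03], [0.001, 0.289, -0.957, 373.026], [0.0, 0.0, 0.0, 1.0]] 335.5846962205352
```

```bash
cat >> h.py <<'E'
def rows(goal,yaw,n,p0=None,yaw0=None,grip=None):
    """tool kept vertical; prints n rows taking the tool to goal, x axis to yaw (deg)"""
    s=arm.read_state(); p=np.array(s["position"] if p0 is None else p0,float)
    X=R.from_quat(s["ee_rot"]).as_matrix()
    y0=np.degrees(np.arctan2(X[1,0],X[0,0])) if yaw0 is None else yaw0
    dy=(yaw-y0+90)%180-90 if abs(yaw-y0)>90 else yaw-y0
    k=max(1,int(np.ceil(abs(dy)/7.1))) ; d=(np.array(goal)-p)/n; y=y0
    print("yaw0",round(y0,2),"tilt",np.round(X[:2,2],4),"dist/row",round(np.linalg.norm(d),1))
    for i in range(n):
        c,sn=np.cos(np.radians(y)),np.sin(np.radians(y))
        az=-dy/k if i<k else 0; y-=az
        print({"x":round((c*d[0]+sn*d[1])/10,2),"y":round((sn*d[0]-c*d[1])/10,2),"z":round(-d[2]/10,2),"az":round(az,2)})
E
python3 -c "
from h import *
rows((535,224,180),9.9,12)"
```

```text
yaw0 -25.65 tilt [-0.     -0.0001] dist/row 36.1
{'x': np.float64(3.21), 'y': np.float64(1.6), 'z': np.float64(0.43), 'az': np.float64(-5.93)}
{'x': np.float64(3.03), 'y': np.float64(1.92), 'z': np.float64(0.43), 'az': np.float64(-5.93)}
{'x': np.float64(2.81), 'y': np.float64(2.22), 'z': np.float64(0.43), 'az': np.float64(-5.93)}
{'x': np.float64(2.57), 'y': np.float64(2.5), 'z': np.float64(0.43), 'az': np.float64(-5.93)}
{'x': np.float64(2.3), 'y': np.float64(2.75), 'z': np.float64(0.43), 'az': np.float64(-5.93)}
{'x': np.float64(2.0), 'y': np.float64(2.97), 'z': np.float64(0.43), 'az': np.float64(-5.93)}
{'x': np.float64(1.68), 'y': np.float64(3.16), 'z': np.float64(0.43), 'az': 0}
{'x': np.float64(1.68), 'y': np.float64(3.16), 'z': np.float64(0.43), 'az': 0}
{'x': np.float64(1.68), 'y': np.float64(3.16), 'z': np.float64(0.43), 'az': 0}
{'x': np.float64(1.68), 'y': np.float64(3.16), 'z': np.float64(0.43), 'az': 0}
{'x': np.float64(1.68), 'y': np.float64(3.16), 'z': np.float64(0.43), 'az': 0}
{'x': np.float64(1.68), 'y': np.float64(3.16), 'z': np.float64(0.43), 'az': 0}
```

Call:
send_rows:
  targets:
    - {"gripper": -1, "x": 3.2, "y": 1.6, "z": 0.4, "az": -6}
    - {"gripper": -1, "x": 3.0, "y": 1.9, "z": 0.4, "az": -6}
    - {"gripper": -1, "x": 2.8, "y": 2.2, "z": 0.4, "az": -6}
    - {"gripper": -1, "x": 2.6, "y": 2.5, "z": 0.4, "az": -6}
    - {"gripper": -1, "x": 2.3, "y": 2.8, "z": 0.4, "az": -6}

```text
$.targets[0]: bad value
```

Call:
send_rows:
  targets:
    - {"gripper": -1, "x": 2.0, "y": 3.0, "z": 0.4, "az": -5.5}
    - {"gripper": -1, "x": 1.7, "y": 3.2, "z": 0.4}
    - {"gripper": -1, "x": 1.7, "y": 3.2, "z": 0.4}
    - {"gripper": -1, "x": 1.7, "y": 3.2, "z": 0.4}
    - {"gripper": -1, "x": 1.7, "y": 3.2, "z": 0.4}

```text
$.targets[0]: bad value
```

Call:
send_rows:
  targets:
    - {"gripper": -1, "x": 1.7, "y": 3.2, "z": 0.4}
    - {"gripper": -1}
    - {"gripper": -1}

```text
$.targets[0]: bad value
```

```bash
python3 - <<'E'
from h import *
st()
im,P,H,m=cloud("wrist","w1")
g=(H[...,0]>40)&(H[...,0]<75)&(H[...,1]>50)&(H[...,2]>90)&(P[...,2]>3)&(P[...,2]<40)
n,l,sx,_=cv2.connectedComponentsWithStats(g.astype(np.uint8)); g=l==1+sx[1:,4].argmax()
Q=P[g]; c,a=pca(Q[:,:2]); a*=np.sign(a[0]); t=(Q[:,:2]-c)@a; nn=np.array([-a[1],a[0]]); w=(Q[:,:2]-c)@nn
print("handle",len(Q),c,np.degrees(np.arctan2(a[1],a[0])),t.min(),t.max(),"nose",c+a*t.max(),"tail",c+a*t.min(),"z",np.percentile(Q[:,2],[2,50,98]))
for lo in range(-100,110,20):
    k=(t>lo)&(t<lo+20)
    if k.sum()>20: print(lo,k.sum(),np.percentile(w[k],[2,98]).round(1),np.percentile(Q[k,2],[50,95]).round(1))
print("shelf z",np.nanmedian(P[...,2]))
E
```

```text
t 1.45 p [270.6 563.4 231.3] q [ 0.975 -0.222  0.     0.   ] F [-0.2  0.1 -0.4] w 85.4 g 0.0Traceback (most recent call last):
  File "<stdin>", line 5, in <module>
ValueError: attempt to get argmax of an empty sequence
```

View pics/w1.png

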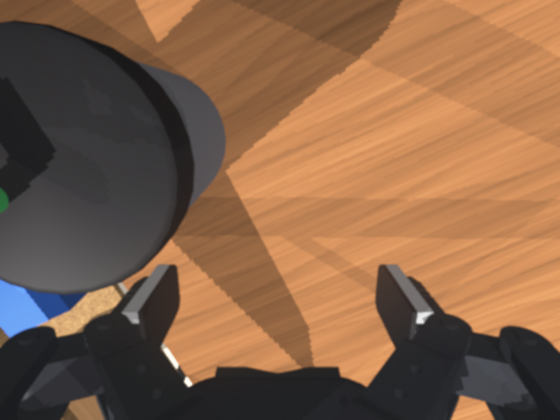

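The wrist view shows the black-lidded canister ahead and to the left, at (0–220, 25–290), close to the left finger's path. The rows were refused, probably because fields were missing. I'll move sideways (tool +y) first and give every field.

Call:
send_rows:
  targets:
    - {"gripper": -1, "x": 0, "y": 3.5, "z": 0, "ax": 0, "ay": 0, "az": 0}
    - {"gripper": -1, "x": 0, "y": 4.0, "z": 0, "ax": 0, "ay": 0, "az": 0}
    - {"gripper": -1, "x": 0, "y": 4.0, "z": 0, "ax": 0, "ay": 0, "az": 0}
    - {"gripper": -1, "x": 1.0, "y": 3.8, "z": 0, "ax": 0, "ay": 0, "az": 0}
    - {"gripper": -1, "x": 2.0, "y": 3.4, "z": 0, "ax": 0, "ay": 0, "az": 0}

```text
clock: 1.92
position: [215.4, 380.1, 231.2]
ee_rot: [0.975, -0.221, -0.0, 0.0]
contact_force: [-0.7, 0.4, -0.5]
gripper_width: 85.5
grasp_force: 0.0
```

```bash
python3 - <<'E'
from h import *
st(); rows((535,224,180),9.9,9)
E
```

```text
t 1.92 p [215.4 380.1 231.2] q [ 9.753e-01 -2.209e-01 -1.000e-04  0.000e+00] F [-0.7  0.4 -0.5] w 85.5 g 0.0
yaw0 -25.52 tilt [-0.0002  0.    ] dist/row 39.9
{'x': np.float64(3.95), 'y': np.float64(0.03), 'z': np.float64(0.57), 'az': np.float64(-7.08)}
{'x': np.float64(3.92), 'y': np.float64(0.52), 'z': np.float64(0.57), 'az': np.float64(-7.08)}
{'x': np.float64(3.82), 'y': np.float64(1.0), 'z': np.float64(0.57), 'az': np.float64(-7.08)}
{'x': np.float64(3.67), 'y': np.float64(1.46), 'z': np.float64(0.57), 'az': np.float64(-7.08)}
{'x': np.float64(3.46), 'y': np.float64(1.91), 'z': np.float64(0.57), 'az': np.float64(-7.08)}
{'x': np.float64(3.2), 'y': np.float64(2.32), 'z': np.float64(0.57), 'az': 0}
{'x': np.float64(3.2), 'y': np.float64(2.32), 'z': np.float64(0.57), 'az': 0}
{'x': np.float64(3.2), 'y': np.float64(2.32), 'z': np.float64(0.57), 'az': 0}
{'x': np.float64(3.2), 'y': np.float64(2.32), 'z': np.float64(0.57), 'az': 0}
```

Call:
send_rows:
  targets:
    - {"gripper": -1, "x": 3.95, "y": 0, "z": 0.6, "ax": 0, "ay": 0, "az": -7.1}
    - {"gripper": -1, "x": 3.9, "y": 0.5, "z": 0.6, "ax": 0, "ay": 0, "az": -7.1}
    - {"gripper": -1, "x": 3.8, "y": 1.0, "z": 0.6, "ax": 0, "ay": 0, "az": -7.1}
    - {"gripper": -1, "x": 3.7, "y": 1.5, "z": 0.6, "ax": 0, "ay": 0, "az": -7.1}
    - {"gripper": -1, "x": 3.5, "y": 1.9, "z": 0.6, "ax": 0, "ay": 0, "az": -7.1}

```text
clock: 2.33
position: [366.3, 302.9, 206.2]
ee_rot: [0.999, 0.042, 0.0, -0.001]
contact_force: [-0.4, 0.2, -0.6]
gripper_width: 85.7
grasp_force: 0.0
```

Call:
send_rows:
  targets:
    - {"gripper": -1, "x": 3.2, "y": 2.3, "z": 0.6, "ax": 0, "ay": 0, "az": 0}
    - {"gripper": -1, "x": 3.2, "y": 2.3, "z": 0.6, "ax": 0, "ay": 0, "az": 0}
    - {"gripper": -1, "x": 3.2, "y": 2.3, "z": 0.6, "ax": 0, "ay": 0, "az": 0}
    - {"gripper": -1, "x": 3.2, "y": 2.3, "z": 0.5, "ax": 0, "ay": 0, "az": 0}
    - {"gripper": -1, "x": 0, "y": 0, "z": 0, "ax": 0, "ay": 0, "az": 0}

```text
clock: 2.75
position: [503.9, 218.7, 181.4]
ee_rot: [0.999, 0.036, -0.0, 0.001]
contact_force: [0.8, -0.1, 0.4]
gripper_width: 85.3
grasp_force: 0.0
```

```bash
cat > hand.py <<'E'
from h import *
def hand(fn):
    st()
    im,P,H,m=cloud("wrist",fn)
    g=(H[...,0]>40)&(H[...,0]<75)&(H[...,1]>50)&(H[...,2]>90)&(P[...,2]>3)&(P[...,2]<40)
    n,l,sx,_=cv2.connectedComponentsWithStats(g.astype(np.uint8)); g=l==1+sx[1:,4].argmax()
    Q=P[g]; c,a=pca(Q[:,:2]); a*=np.sign(a[0]); t=(Q[:,:2]-c)@a; nn=np.array([-a[1],a[0]]); w=(Q[:,:2]-c)@nn
    print("handle",len(Q),c,np.degrees(np.arctan2(a[1],a[0])),t.min(),t.max(),"nose",c+a*t.max(),"tail",c+a*t.min(),"z",np.percentile(Q[:,2],[2,50,98]))
    for lo in range(-120,120,20):
        k=(t>lo)&(t<lo+20)
        if k.sum()>20: print(lo,k.sum(),np.percentile(w[k],[2,98]).round(1),np.percentile(Q[k,2],[50,95]).round(1))
    print("shelf z",np.nanpercentile(P[...,2],[20,50,70]))
if __name__=="__main__": hand("w2")
E
python3 hand.py
```

```text
t 2.75 p [503.9 218.7 181.4] q [ 9.993e-01  3.610e-02 -2.000e-04  9.000e-04] F [ 0.8 -0.1  0.4] w 85.3 g 0.0
handle 695 [594.96644711 225.65505413] 11.406893906935075 -110.57771187027713 65.63929913279115 nose [659.30919845 238.63688533] tail [486.5729342  203.78551548] z [10.54862151 13.92142433 17.91357279]
-120 26 [-0.2  2.8] [16.8 17.6]
-100 45 [-0.7  1.3] [16.9 17.8]
-80 45 [-1.4  0.5] [16.7 18.2]
-60 47 [-1.9 -0. ] [16.9 17.6]
-40 47 [-2.4 -0.7] [16.7 17.8]
-20 44 [-3.  -1.4] [16.7 17.7]
0 143 [-2.3  9.7] [13.3 17.3]
20 125 [-1.8  2.2] [12.7 14.5]
40 134 [-2.5  1.6] [12.8 14.1]
60 39 [-2.5  1.2] [12.9 14.1]
shelf z [-1.32000608 -0.52464838  0.46901617]
```

View pics/w2.png

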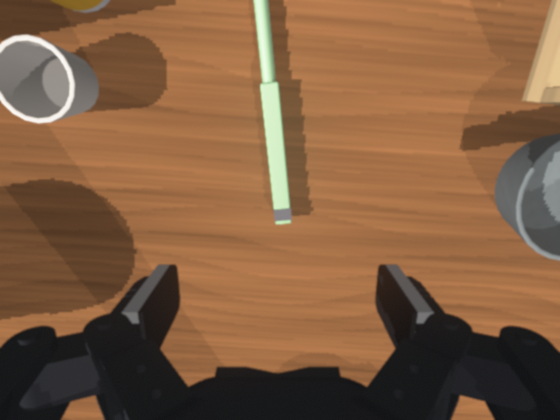

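The wrist view shows the handle from its tail at (283, 220) up to the collar at (270, 85) and the rod at (262, 0). The tub is at the left and the container at the right. I'll close in over the grip point and refine.

Call:
send_rows:
  targets:
    - {"gripper": -1, "x": 2.1, "y": -0.2, "z": 1.0, "ax": 0, "ay": 0, "az": -3}
    - {"gripper": -1, "x": 2.1, "y": -0.1, "z": 1.0, "ax": 0, "ay": 0, "az": -3}
    - {"gripper": -1, "x": 0, "y": 0, "z": 1.0, "ax": 0, "ay": 0, "az": 0}
    - {"gripper": -1, "x": 0, "y": 0, "z": 0, "ax": 0, "ay": 0, "az": 0}

```text
clock: 3.13
position: [539.9, 229.2, 150.5]
ee_rot: [0.996, 0.091, -0.002, 0.001]
contact_force: [-0.6, 0.3, -1.6]
gripper_width: 85.4
grasp_force: 0.0
```

```bash
sed -i 's/g=(H\[...,0\].*/f=im.astype(int); g=(f[...,1]>f[...,0]+8)\&(f[...,1]>f[...,2]+8)\&(P[...,2]>3)\&(P[...,2]<40)/; s/"w2"/"w3"/' hand.py; python3 hand.py
```

```text
t 3.13 p [539.9 229.2 150.5] q [ 9.959e-01  9.090e-02 -2.200e-03  9.000e-04] F [-0.6  0.3 -1.6] w 85.4 g 0.0
handle 3820 [577.11113731 227.3614019 ] 9.916329854034332 -94.42403453132299 92.21909253790731 nose [667.95250286 243.24243883] tail [484.09777097 211.10065223] z [10.24093785 16.40071222 18.3440714 ]
-100 260 [-7.2  7.1] [17.1 18.3]
-80 372 [-7.7  7.2] [17.1 18.1]
-60 401 [-7.4  7.3] [17.  18.1]
-40 435 [-7.7  7.5] [17.  18.3]
-20 455 [-7.4  7.6] [16.9 18.1]
0 478 [-7.6  7. ] [17.  18.2]
20 362 [-5.1  5.5] [13.2 14.9]
40 388 [-5.5  5.6] [13.3 14.9]
60 407 [-5.6  5.1] [13.2 14.8]
80 262 [-5.4  5.2] [13.  14.8]
shelf z [-1.29535669 -0.53107211  0.43496093]
```

Call:
send_rows:
  targets:
    - {"gripper": -1, "x": 0.65, "y": 0.83, "z": 2.5, "ax": 0, "ay": 0, "az": 0.5}
    - {"gripper": -1, "x": 0, "y": 0, "z": 4.0, "ax": 0, "ay": 0, "az": 0}
    - {"gripper": -1, "x": 0, "y": 0, "z": 4.0, "ax": 0, "ay": 0, "az": 0}
    - {"gripper": -1, "x": 0, "y": 0, "z": 3.0, "ax": 0, "ay": 0, "az": 0}
    - {"gripper": -1, "x": 0, "y": 0, "z": 0, "ax": 0, "ay": 0, "az": 0}

```text
clock: 3.6
position: [544.4, 220.2, 12.8]
ee_rot: [0.996, 0.087, -0.005, 0.003]
contact_force: [-1.4, -0.3, -0.4]
gripper_width: 85.2
grasp_force: 0.0
```

Call:
send_rows:
  targets:
    - {"gripper": -1, "x": 0, "y": 0, "z": 1.0, "ax": 0, "ay": 0, "az": 0}
    - {"gripper": -1, "x": 0, "y": 0, "z": 0, "ax": 0, "ay": 0, "az": 0}

```text
clock: 3.77
position: [549.4, 223.1, 8.7]
ee_rot: [0.996, 0.088, 0.001, -0.0]
contact_force: [-0.2, 0.3, -0.4]
gripper_width: 85.3
grasp_force: 0.0
```

```bash
python3 - <<'E'
from h import *
s=st(); rows((547.8,222.2,3),9.92,1)
E
```

```text
t 3.77 p [549.4 223.1   8.7] q [ 9.962e-01  8.760e-02  6.000e-04 -2.000e-04] F [-0.2  0.3 -0.4] w 85.3 g 0.0
yaw0 10.05 tilt [0.0011 0.0006] dist/row 6.0
{'x': np.float64(-0.17), 'y': np.float64(0.06), 'z': np.float64(0.57), 'az': np.float64(0.13)}
```

Call:
send_rows:
  targets:
    - {"gripper": -1, "x": 0, "y": 0, "z": 0, "ax": 0, "ay": 0, "az": 0}
    - {"gripper": -1, "x": 0, "y": 0, "z": 0, "ax": 0, "ay": 0, "az": 0}

```text
clock: 3.93
position: [550.4, 223.4, 10.3]
ee_rot: [0.996, 0.087, 0.002, -0.001]
contact_force: [0.3, 0.3, 0.7]
gripper_width: 85.2
grasp_force: 0.0
```

Call:
send_rows:
  targets:
    - {"gripper": -1, "x": -0.2, "y": 0.1, "z": 0.65, "ax": 0, "ay": 0, "az": 0}
    - {"gripper": -1, "x": 0, "y": 0, "z": 0, "ax": 0, "ay": 0, "az": 0}
    - {"gripper": 0, "x": 0, "y": 0, "z": 0, "ax": 0, "ay": 0, "az": 0}
    - {"gripper": 0.3, "x": 0, "y": 0, "z": 0, "ax": 0, "ay": 0, "az": 0}

```text
clock: 4.27
position: [547.5, 221.0, 1.7]
ee_rot: [0.996, 0.087, 0.0, -0.0]
contact_force: [0.9, 0.8, -0.1]
gripper_width: 64.1
grasp_force: 0.0
```

Call:
send_rows:
  targets:
    - {"gripper": 0.4, "x": 0, "y": 0, "z": -0.1, "ax": 0, "ay": 0, "az": 0}
    - {"gripper": 0.5, "x": 0, "y": 0, "z": 0, "ax": 0, "ay": 0, "az": 0}
    - {"gripper": 0.5, "x": 0, "y": 0, "z": 0, "ax": 0, "ay": 0, "az": 0}
    - {"gripper": 0.5, "x": 0, "y": 0, "z": 0, "ax": 0, "ay": 0, "az": 0}

```text
clock: 4.6
position: [547.5, 221.1, 2.5]
ee_rot: [0.996, 0.087, 0.0, -0.0]
contact_force: [0.1, 0.3, 0.4]
gripper_width: 21.8
grasp_force: 0.2
```

Call:
send_rows:
  targets:
    - {"gripper": 0.7, "x": 0, "y": 0, "z": 0, "ax": 0, "ay": 0, "az": 0}
    - {"gripper": 1, "x": 0, "y": 0, "z": 0, "ax": 0, "ay": 0, "az": 0}
    - {"gripper": 1, "x": 0, "y": 0, "z": 0, "ax": 0, "ay": 0, "az": 0}
    - {"gripper": 1, "x": 0, "y": 0, "z": 0, "ax": 0, "ay": 0, "az": 0}
    - {"gripper": 1, "x": 0, "y": 0, "z": 0, "ax": 0, "ay": 0, "az": 0}

```text
clock: 5.02
position: [547.7, 221.2, 2.7]
ee_rot: [0.996, 0.087, 0.0, -0.0]
contact_force: [-0.7, 0.5, 3.0]
gripper_width: 14.4
grasp_force: 59.8
```

Call:
send_rows:
  targets:
    - {"gripper": 1, "x": 0, "y": 0, "z": -1.0, "ax": 0, "ay": 0, "az": 0}
    - {"gripper": 1, "x": 0, "y": 0, "z": -3.0, "ax": 0, "ay": 0, "az": 0}
    - {"gripper": 1, "x": 0, "y": 0, "z": -4.0, "ax": 0, "ay": 0, "az": 0}
    - {"gripper": 1, "x": 0, "y": 0, "z": -4.0, "ax": 0, "ay": 0, "az": 0}
    - {"gripper": 1, "x": 0, "y": 0, "z": -4.0, "ax": 0, "ay": 0, "az": 0}

```text
clock: 5.43
position: [546.7, 220.5, 164.1]
ee_rot: [0.996, 0.087, -0.001, 0.0]
contact_force: [1.4, 0.4, -1.4]
gripper_width: 14.6
grasp_force: 59.3
```

Call:
send_rows:
  targets:
    - {"gripper": 1, "x": -0.5, "y": 3.5, "z": -1.0, "ax": 0, "ay": 0, "az": 3.3}
    - {"gripper": 1, "x": -0.5, "y": 3.5, "z": -1.0, "ax": 0, "ay": 0, "az": 3.3}
    - {"gripper": 1, "x": -0.5, "y": 3.5, "z": -1.0, "ax": 0, "ay": 0, "az": 3.3}
    - {"gripper": 1, "x": -0.5, "y": 3.5, "z": -1.0, "ax": 0, "ay": 0, "az": 0}
    - {"gripper": 1, "x": -0.5, "y": 3.5, "z": -1.0, "ax": 0, "ay": 0, "az": 0}

```text
clock: 5.85
position: [533.8, 43.4, 213.0]
ee_rot: [1.0, 0.001, -0.0, -0.0]
contact_force: [1.5, -0.1, -1.4]
gripper_width: 14.7
grasp_force: 59.3
```

Call:
send_rows:
  targets:
    - {"gripper": 1, "x": 0, "y": 0, "z": 0, "ax": 0, "ay": 0, "az": 0}
    - {"gripper": 1, "x": 0, "y": 0, "z": 0, "ax": 0, "ay": 0, "az": 0}
    - {"gripper": 1, "x": 0, "y": 0, "z": 0, "ax": 0, "ay": 0, "az": 0}

```text
clock: 6.1
position: [534.6, 44.9, 212.4]
ee_rot: [1.0, 0.0, -0.0, -0.0]
contact_force: [-0.1, 0.4, -0.9]
gripper_width: 14.3
grasp_force: 59.3
```

```bash
python3 - <<'E'
from h import *
st(); im,P,H,m=cloud("wrist","w4"); st(); np.savez("w4.npz",im=im,P=P,T=m["cam_to_world"])
E
```

```text
t 6.1 p [534.6  44.9 212.4] q [ 1.e+00  4.e-04 -1.e-04 -2.e-04] F [-0.1  0.4 -0.9] w 14.3 g 59.3
t 6.15 p [534.6  45.5 212.1] q [ 1.e+00  9.e-04 -4.e-04 -0.e+00] F [ 0.   0.3 -0.9] w 14.6 g 59.3
```

View pics/w4.png

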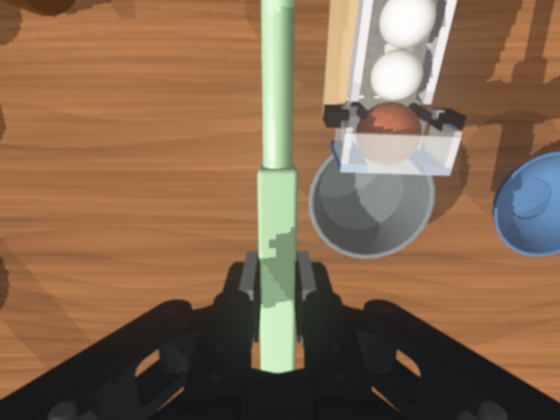

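The handle is gripped straight, with its rod running up at u≈277. The bridge is at (335–465, 130–175), the terracotta ball under it at (390, 135), the lips/housings at v≈115, the white balls at (397, 75) and (407, 20), the container at (372, 200) and the dish at (540, 205). The chute is yawed slightly; next I'll fit it.

```bash
python3 - <<'E'
from h import *
d=np.load("w4.npz"); P=d["P"]; im=d["im"].astype(int)
np.set_printoptions(linewidth=200,suppress=True)
R0=(P[...,0]>560)&(P[...,1]<15)&(P[...,1]>-100)&(P[...,2]>35)
Q=P[R0]; print(len(Q),Q.min(0),Q.max(0))
for x in range(570,780,12):
    k=(abs(Q[:,0]-x)<6); b=((Q[k,1]+100)//4).astype(int)
    print(x,[int(np.median(Q[k][b==i,2])) if (b==i).sum()>2 else 0 for i in range(28)])
def sph(mask):
    q=P[mask&R0]; A=np.c_[2*q,np.ones(len(q))]; s=np.linalg.lstsq(A,(q**2).sum(1),rcond=None)[0]; return s[:3],np.sqrt(s[3]+s[:3]@s[:3]),len(q)
H=cv2.cvtColor(d["im"],cv2.COLOR_RGB2HSV); t=(H[...,0]<14)&(H[...,1]>110)
v,u=np.mgrid[0:420,0:560]
print("terra",sph(t&(abs(v-118)<20)&(abs(u-390)<28)&(v<132)))
print("near",sph(((u-397)**2+(v-74)**2<20**2))); print("far",sph(((u-407)**2+(v-20)**2<20**2)))
E
```

```text
18264 [560.06967314 -96.21290022  37.96586559] [683.57388439   6.74974942 117.90086723]
570 [0, 0, 0, 112, 112, 112, 112, 112, 112, 112, 112, 112, 112, 112, 112, 112, 112, 112, 111, 111, 111, 112, 111, 111, 97, 0, 0, 0]
582 [0, 0, 0, 114, 115, 114, 114, 115, 114, 114, 114, 114, 114, 114, 114, 114, 114, 114, 114, 114, 114, 114, 114, 114, 95, 0, 0, 0]
594 [0, 97, 97, 98, 101, 92, 76, 92, 93, 98, 101, 103, 104, 105, 105, 104, 103, 100, 96, 89, 78, 115, 115, 111, 97, 96, 95, 0]
606 [0, 90, 91, 92, 91, 88, 82, 91, 82, 62, 94, 96, 97, 98, 97, 95, 92, 89, 90, 92, 87, 87, 91, 93, 96, 97, 87, 0]
618 [0, 0, 0, 0, 0, 80, 81, 72, 62, 61, 93, 96, 97, 97, 96, 93, 88, 63, 62, 68, 80, 76, 0, 0, 0, 0, 0, 0]
630 [0, 0, 0, 0, 0, 84, 84, 77, 0, 94, 97, 100, 101, 102, 102, 100, 98, 90, 66, 83, 83, 79, 0, 0, 0, 0, 0, 0]
642 [0, 0, 0, 0, 0, 86, 86, 75, 69, 90, 94, 97, 98, 98, 98, 96, 90, 69, 67, 86, 86, 80, 0, 0, 0, 0, 0, 0]
654 [0, 0, 0, 0, 0, 89, 87, 73, 70, 70, 102, 104, 104, 104, 101, 98, 94, 71, 70, 88, 88, 81, 0, 0, 0, 0, 0, 0]
666 [0, 0, 0, 0, 0, 91, 88, 85, 0, 102, 106, 108, 109, 110, 109, 107, 103
[... 446 characters left out ...]
, 0, 0, 0, 0, 0, 0, 0, 0, 0, 0, 0, 0, 0, 0, 0, 0, 0, 0, 0, 0]
738 [0, 0, 0, 0, 0, 0, 0, 0, 0, 0, 0, 0, 0, 0, 0, 0, 0, 0, 0, 0, 0, 0, 0, 0, 0, 0, 0, 0]
750 [0, 0, 0, 0, 0, 0, 0, 0, 0, 0, 0, 0, 0, 0, 0, 0, 0, 0, 0, 0, 0, 0, 0, 0, 0, 0, 0, 0]
762 [0, 0, 0, 0, 0, 0, 0, 0, 0, 0, 0, 0, 0, 0, 0, 0, 0, 0, 0, 0, 0, 0, 0, 0, 0, 0, 0, 0]
774 [0, 0, 0, 0, 0, 0, 0, 0, 0, 0, 0, 0, 0, 0, 0, 0, 0, 0, 0, 0, 0, 0, 0, 0, 0, 0, 0, 0]
terra (array([588.20525432, -44.01036686,  83.71778832]), np.float64(22.91910213443027), 1097)
near (array([630.30608652, -45.05460409,  87.01259797]), np.float64(16.21698291150259), 1241)
far (array([665.49588873, -45.72763322,  95.88982108]), np.float64(14.943435209352682), 1238)
```

```bash
python3 - <<'E'
from h import *
d=np.load("w4.npz"); P=d["P"]; T=d["T"]
np.set_printoptions(linewidth=200,suppress=True,precision=2)
k=(P[...,0]>612)&(P[...,1]<15)&(P[...,1]>-100); Q=P[k]
wt=abs(Q[:,2]-(80.4+.2126*(Q[:,0]-617)))<1.8
q=Q[wt]; q=q[(abs(q[:,1]+48)>22)]
L=q[q[:,1]>-48]; Rr=q[q[:,1]<-48]
for n,w in(("L",L),("R",Rr)):
    f=[];e=[]
    for x in range(622,684,5):
        kk=abs(w[:,0]-x)<2.5
        if kk.sum()>8: f.append((x,*np.percentile(w[kk,1],[3,50,97])))
    f=np.array(f); print(n,len(w)); print(f)
    for j in(1,2,3):
        c=np.polyfit(f[:,0]-617,f[:,j],1); print(j,np.degrees(np.arctan(c[0])),c[1])
# bridge: points on top plane z> 62+...
b=P[(P[...,0]>540)&(P[...,0]<612)&(P[...,1]<15)&(P[...,1]>-100)&(P[...,2]>104)]
A=np.c_[b[:,0]-590,b[:,1]+45,np.ones(len(b))]; c=np.linalg.lstsq(A,b[:,2],rcond=None)[0]
r=abs(A@c-b[:,2])<1.5; b=b[r]; c=np.linalg.lstsq(A[r],b[:,2],rcond=None)[0]; print("plane",len(b),c)
for y in range(-84,-2,8):
    kk=abs(b[:,1]-y)<4
    if kk.sum()>10: print(y,kk.sum(),np.percentile(b[kk,0],[2,98]))
for x in range(570,596,6):
    kk=abs(b[:,0]-x)<3; print(x,np.percentile(b[kk,1],[1,99]))
E
```

```text
L 863
[[622.   -19.7  -16.9  -13.8 ]
 [627.   -20.01 -16.9  -14.11]
 [632.   -20.06 -17.03 -14.26]
 [637.   -20.21 -17.4  -14.37]
 [642.   -20.41 -17.4  -14.52]
 [647.   -20.47 -17.55 -14.59]
 [652.   -20.73 -17.66 -14.97]
 [657.   -20.87 -17.73 -15.03]
 [662.   -21.11 -18.09 -15.24]
 [667.   -21.09 -18.23 -15.41]
 [672.   -21.39 -18.32 -15.54]
 [677.   -21.75 -18.34 -15.52]]
1 -1.9389982183953984 -19.55071406125687
2 -1.665659984606172 -16.683261595568386
3 -1.8452668846590856 -13.732951297048217
R 861
[[622.   -76.88 -73.63 -70.88]
 [627.   -76.73 -73.88 -70.84]
 [632.   -77.18 -73.92 -71.03]
 [637.   -77.22 -74.04 -71.28]
 [642.   -77.52 -73.82 -71.3 ]
 [647.   -77.61 -74.56 -71.62]
 [652.   -77.64 -74.6  -71.63]
 [657.   -77.87 -74.48 -71.77]
 [662.   -78.09 -74.83 -72.19]
 [667.   -78.32 -74.88 -72.17]
 [672.   -78.92 -75.15 -72.23]
 [677.   -78.99 -75.02 -72.39]]
1 -2.2543713206464684 -76.4682860841636
2 -1.575758626085135 -73.50640417978325
3 -1.7239676264200463 -70.63225556827031
plane 563 [-4.    0.65 75.17]
-76 13 [574.79 576.09]
-68 14 [576.09 577.54]
-52 11 [578.57 579.78]
-44 13 [579.72 581.19]
-36 11 [581.16 582.45]
-28 14 [582.21 583.41]
-20 12 [583.4  584.81]
-12 11 [584.82 585.6 ]
-4 136 [542.1  587.01]Traceback (most recent call last):
  File "<stdin>", line 24, in <module>
    return _quantile_unchecked(
        a, q, axis, out, overwrite_input, method, keepdims, weights)
    return _ureduce(a,
                    func=_quantile_ureduce_func,
    ...<5 lines>...
                    overwrite_input=overwrite_input,
                    method=method)
    r = func(a, **kwargs)
    result = _quantile(arr,
                       quantiles=q,
    ...<2 lines>...
                       out=out,
                       weights=wgt)
    slices_having_nans = np.isnan(arr[-1, ...])
                                  ~~~^^^^^^^^^
IndexError: index -1 is out of bounds for axis 0 with size 0
```

```bash
python3 - <<'E'
from h import *
d=np.load("w4.npz"); P=d["P"]; T=d["T"]
np.set_printoptions(linewidth=200,suppress=True,precision=2)
for y in range(-80,-5,8):
    b=P[(abs(P[...,1]-y)<4)&(P[...,0]>550)&(P[...,0]<612)&(P[...,2]>107)]
    if len(b)<5: continue
    i=np.argsort(b[:,0]); print(y,len(b),"rear",b[i[-4:]].mean(0),"front",b[i[:4]].mean(0))
b=P[(P[...,0]>550)&(P[...,0]<600)&(P[...,1]<15)&(P[...,1]>-100)&(P[...,2]>107)]
print("slope",np.polyfit(b[:,0]-590,b[:,2],1),np.percentile(b[:,1],[1,99]))
# housings: dark points
im=d["im"].astype(int); k=(im.max(2)<45)&(P[...,0]>585)&(P[...,0]<640)&(P[...,2]>80)
for lo,hi in((-110,-72),(-20,15)):
    q=P[k&(P[...,1]>lo)&(P[...,1]<hi)&(P[...,2]>85)]; print("hous",len(q),np.percentile(q,[2,98],axis=0))
H=cv2.cvtColor(d["im"],cv2.COLOR_RGB2HSV)
# fixed-radius sphere fits
from scipy.optimize import least_squares
v,u=np.mgrid[0:420,0:560]
def sph(m,r):
    q=P[m&(P[...,2]>72)]; c=least_squares(lambda c:np.linalg.norm(q-c,axis=1)-r,q.mean(0)-[0,0,r*.7],loss="soft_l1").x; return c,len(q)
print("terra",sph((H[...,0]<14)&(H[...,1]>110)&(abs(v-115)<16)&(abs(u-390)<28),25))
print("near",sph((u-397)**2+(v-74)**2<22**2,18.5),"far",sph((u-407)**2+(v-20)**2<20**2,18.5))
# container rim, dish
for n,(a,bb,c1,c2,z) in dict(cont=(440,600,-130,40,40),dish=(440,580,-300,-150,28)).items():
    q=P[(P[...,0]>a)&(P[...,0]<bb)&(P[...,1]>c1)&(P[...,1]<c2)&(P[...,2]>z)&(P[...,2]<z+14)]
    print(n,len(q),np.nanmin(q,0),np.nanmax(q,0))
E
```

```text
-80 525 rear [593.9  -81.38 107.71] front [559.99 -81.53 109.81]
-72 447 rear [588.85 -70.16 114.53] front [560.1  -72.27 109.4 ]
-64 450 rear [589.37 -62.11 112.3 ] front [560.14 -65.15 109.59]
-56 445 rear [589.47 -57.01 113.51] front [560.87 -57.73 109.45]
-48 459 rear [592.5  -45.66 107.42] front [560.91 -45.65 109.61]
-40 457 rear [592.86 -41.31 107.43] front [560.96 -39.85 109.86]
-32 451 rear [590.24 -30.66 114.37] front [561.65 -31.76 109.53]
-24 445 rear [590.67 -21.31 113.21] front [561.6  -24.64 109.24]
-16 455 rear [590.9  -14.79 113.96] front [558.78 -15.95 157.66]
-8 511 rear [596.27  -6.19 108.91] front [559.32  -6.91 157.43]
slope [  0.14 115.18] [-83.79  -3.48]Traceback (most recent call last):
  File "<stdin>", line 13, in <module>
    return _quantile_unchecked(
        a, q, axis, out, overwrite_input, method, keepdims, weights)
    return _ureduce(a,
                    func=_quantile_ureduce_func,
    ...<5 lines>...
                    overwrite_input=overwrite_input,
                    method=method)
    r = func(a, **kwargs)
    result = _quantile(arr,
                       quantiles=q,
    ...<2 lines>...
                       out=out,
                       weights=wgt)
    slices_having_nans = np.isnan(arr[-1, ...])
                                  ~~~^^^^^^^^^
IndexError: index -1 is out of bounds for axis 0 with size 0
```

```bash
python3 - <<'E'
from h import *
d=np.load("w4.npz"); P=d["P"]; im=d["im"].astype(int)
np.set_printoptions(linewidth=200,suppress=True,precision=2)
g=(im[...,1]>im[...,0]+8)&(im[...,1]>im[...,2]+8)&(P[...,2]>195)
for x in range(520,660,10):
    w=P[g&(abs(P[...,0]-x)<5)]
    if len(w)>5: print(x,len(w),np.percentile(w[:,1],[2,50,98]),np.percentile(w[:,2],[50,90]))
H=cv2.cvtColor(d["im"],cv2.COLOR_RGB2HSV)
from scipy.optimize import least_squares
for n,(a,b,c1,c2,z) in dict(cont=(440,600,-130,40,42),dish=(440,580,-300,-150,28)).items():
    q=P[(P[...,0]>a)&(P[...,0]<b)&(P[...,1]>c1)&(P[...,1]<c2)&(P[...,2]>z)&(P[...,2]<z+12)]
    if n=="cont": q=q[q[:,0]<545]
    c=least_squares(lambda c:np.hypot(q[:,0]-c[0],q[:,1]-c[1])-c[2],[*q[:,:2].mean(0),55],loss="soft_l1").x
    print(n,len(q),c,np.nanmin(q,0),np.nanmax(q,0))
E
```

```text
520 670 [36.04 43.1  50.59] [226.9  227.56]
530 789 [36.1  43.53 50.57] [226.96 232.1 ]
540 786 [36.11 43.17 50.54] [226.87 227.93]
550 884 [36.03 43.52 51.03] [226.85 227.86]
560 865 [36.21 43.51 50.86] [226.79 227.51]
570 937 [36.   43.5  51.05] [226.73 227.49]
580 1005 [36.14 43.49 50.84] [226.66 227.55]
590 789 [37.89 43.48 49.14] [223.02 224.41]
600 780 [38.06 43.47 48.95] [222.98 224.1 ]
610 811 [38.18 43.47 48.81] [222.96 224.17]
620 896 [37.93 43.46 49.07] [222.89 224.16]
630 948 [38.03 43.45 48.92] [222.92 224.18]
640 900 [38.05 43.44 48.82] [222.86 224.15]
cont 1808 [523.27 -44.84  55.86] [ 463.93 -105.05   42.01] [544.9   13.53  51.9 ]
dish 982 [ 513.65 -226.21   51.14] [ 459.06 -251.51   28.01] [ 566.46 -173.39   36.38]
```

Call:
send_rows:
  targets:
    - {"gripper": 1, "x": -3.0, "y": 2.2, "z": 0, "ax": 0, "ay": 0, "az": 1.8}
    - {"gripper": 1, "x": -3.0, "y": 2.1, "z": 0, "ax": 0, "ay": 0, "az": 0}
    - {"gripper": 1, "x": -3.0, "y": 2.0, "z": 0, "ax": 0, "ay": 0, "az": 0}
    - {"gripper": 1, "x": -2.4, "y": 2.0, "z": 0, "ax": 0, "ay": 0, "az": 0}
    - {"gripper": 1, "x": 0, "y": 0, "z": 2.5, "ax": 0, "ay": 0, "az": 0}

```text
clock: 6.57
position: [417.7, -36.2, 190.6]
ee_rot: [1.0, -0.014, 0.003, -0.001]
contact_force: [0.1, 1.2, -0.3]
gripper_width: 14.3
grasp_force: 59.3
```

Call:
send_rows:
  targets:
    - {"gripper": 1, "x": 0, "y": 0, "z": 3.5, "ax": 0, "ay": 0, "az": 0}
    - {"gripper": 1, "x": 0, "y": 0, "z": 3.5, "ax": 0, "ay": 0, "az": 0}
    - {"gripper": 1, "x": 0, "y": 0, "z": 2.5, "ax": 0, "ay": 0, "az": 0}
    - {"gripper": 1, "x": 0, "y": 0, "z": 0, "ax": 0, "ay": 0, "az": 0}
    - {"gripper": 1, "x": 0, "y": 0, "z": 0, "ax": 0, "ay": 0, "az": 0}

```text
clock: 6.98
position: [418.8, -34.9, 91.7]
ee_rot: [1.0, -0.014, -0.002, 0.001]
contact_force: [0.6, 0.2, 0.1]
gripper_width: 14.3
grasp_force: 59.3
```

Call:
send_rows:
  targets:
    - {"gripper": 1, "x": 0, "y": 0, "z": 0, "ax": 0, "ay": 0, "az": 0}
    - {"gripper": 1, "x": 0, "y": 0, "z": 0, "ax": 0, "ay": 0, "az": 0}

```text
clock: 7.15
position: [420.8, -34.7, 94.0]
ee_rot: [1.0, -0.014, 0.002, -0.0]
contact_force: [0.4, 0.4, 0.2]
gripper_width: 14.3
grasp_force: 59.3
```

```bash
python3 - <<'E'
from h import *
st(); rows((422.5,-37.6,76.8),-1.77,1)
im,P,H,m=cloud("wrist","w5"); f=im.astype(int)
g=(f[...,1]>f[...,0]+8)&(f[...,1]>f[...,2]+8)&(P[...,2]>70)&(P[...,2]<120)
Q=P[g]; c,a=pca(Q[Q[:,0]>480][:,:2]); a*=np.sign(a[0]); print("rod yaw",np.degrees(np.arctan2(a[1],a[0])),"nose x",np.percentile(Q[:,0],[99.5,100]),c)
# terracotta sighting
t=(H[...,0]<12)&(H[...,1]>120)&(P[...,2]>60)&(P[...,0]>545)&(P[...,0]<620)&(abs(P[...,1]+45)<30)
print("terra",t.sum(),np.nanpercentile(P[t],[1,50,99],axis=0) if t.sum() else "")
E
```

```text
t 7.15 p [420.8 -34.7  94. ] q [ 9.999e-01 -1.430e-02  1.800e-03 -4.000e-04] F [0.4 0.4 0.2] w 14.3 g 59.3
yaw0 -1.64 tilt [0.0037 0.0008] dist/row 17.6
{'x': np.float64(0.18), 'y': np.float64(0.29), 'z': np.float64(1.72), 'az': np.float64(0.13)}
rod yaw -1.7690889141469044 nose x [529.34756084 530.89102436] [506.52016691 -38.84749897]
terra 0
```

View pics/w5.png

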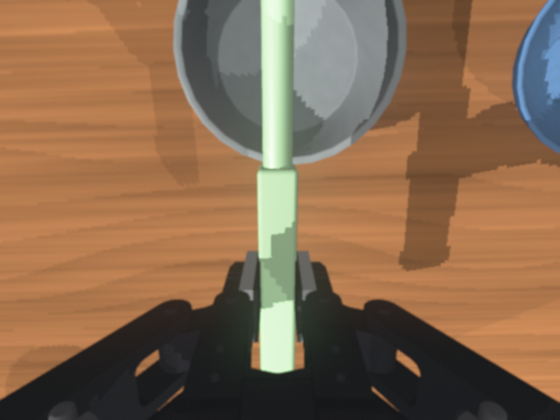

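The rod lies centred over the container, pointing at the mouth at u≈277. The nose is outside the picture. I'll lower to ball height and settle.

Call:
send_rows:
  targets:
    - {"gripper": 1, "x": 0.2, "y": 0.3, "z": 1.0, "ax": 0, "ay": 0, "az": 0.1}
    - {"gripper": 1, "x": 0, "y": 0, "z": 0.7, "ax": 0, "ay": 0, "az": 0}
    - {"gripper": 1, "x": 0, "y": 0, "z": 0, "ax": 0, "ay": 0, "az": 0}
    - {"gripper": 1, "x": 0, "y": 0, "z": 0, "ax": 0, "ay": 0, "az": 0}
    - {"gripper": 1, "x": 0, "y": 0, "z": 0, "ax": 0, "ay": 0, "az": 0}

```text
clock: 7.62
position: [421.3, -38.4, 75.9]
ee_rot: [1.0, -0.016, 0.0, -0.0]
contact_force: [-0.1, 0.5, -1.5]
gripper_width: 14.2
grasp_force: 59.3
```

Call:
send_rows:
  targets:
    - {"gripper": 1, "x": 0, "y": 0, "z": 0, "ax": 0, "ay": 0, "az": 0}
    - {"gripper": 1, "x": 0, "y": 0, "z": 0, "ax": 0, "ay": 0, "az": 0}
    - {"gripper": 1, "x": 0, "y": 0, "z": 0, "ax": 0, "ay": 0, "az": 0}
    - {"gripper": 1, "x": 0, "y": 0, "z": 0, "ax": 0, "ay": 0, "az": 0}

```text
clock: 7.95
position: [421.2, -38.4, 75.6]
ee_rot: [1.0, -0.016, 0.0, -0.0]
contact_force: [-0.9, -1.0, -0.9]
gripper_width: 14.4
grasp_force: 59.3
```

Call:
send_rows:
  targets:
    - {"gripper": 1, "x": 0.5, "y": -0.05, "z": -0.1, "ax": 0, "ay": 0, "az": 0}
    - {"gripper": 1, "x": 0.5, "y": 0, "z": 0, "ax": 0, "ay": 0, "az": 0}
    - {"gripper": 1, "x": 0.4, "y": 0, "z": 0, "ax": 0, "ay": 0, "az": 0}
    - {"gripper": 1, "x": 0.2, "y": 0, "z": 0, "ax": 0, "ay": 0, "az": 0}

```text
clock: 8.28
position: [438.2, -38.4, 76.5]
ee_rot: [1.0, -0.016, 0.0, -0.0]
contact_force: [-0.0, -1.2, -0.7]
gripper_width: 14.2
grasp_force: 59.3
```

Call:
send_rows:
  targets:
    - {"gripper": 1, "x": 0.15, "y": 0, "z": 0, "ax": 0, "ay": 0, "az": 0}
    - {"gripper": 1, "x": 0.15, "y": 0, "z": 0, "ax": 0, "ay": 0, "az": 0}
    - {"gripper": 1, "x": 0.1, "y": 0, "z": 0, "ax": 0, "ay": 0, "az": 0}

```text
clock: 8.53
position: [440.5, -38.8, 76.1]
ee_rot: [1.0, -0.016, -0.001, 0.0]
contact_force: [-1.4, -0.7, -0.7]
gripper_width: 14.3
grasp_force: 59.4
```

Call:
send_rows:
  targets:
    - {"gripper": 1, "x": 0.1, "y": 0, "z": 0, "ax": 0, "ay": 0, "az": 0}
    - {"gripper": 1, "x": 0.1, "y": 0, "z": 0, "ax": 0, "ay": 0, "az": 0}

```text
clock: 8.7
position: [441.2, -39.1, 75.9]
ee_rot: [1.0, -0.016, -0.002, 0.0]
contact_force: [-5.3, -0.6, 1.4]
gripper_width: 14.7
grasp_force: 59.5
```

Call:
send_rows:
  targets:
    - {"gripper": 1, "x": 0.12, "y": 0, "z": -0.03, "ax": 0, "ay": 0, "az": 0}
    - {"gripper": 1, "x": 0.12, "y": 0, "z": -0.03, "ax": 0, "ay": 0, "az": 0}

```text
clock: 8.87
position: [443.9, -39.1, 76.6]
ee_rot: [1.0, -0.016, -0.002, 0.0]
contact_force: [-5.3, 0.2, -0.1]
gripper_width: 15.0
grasp_force: 59.4
```

Moving at a steady 5 N. I'll continue up the slope.

Call:
send_rows:
  targets:
    - {"gripper": 1, "x": 0.15, "y": 0, "z": -0.035, "ax": 0, "ay": 0, "az": 0}
    - {"gripper": 1, "x": 0.15, "y": 0, "z": -0.035, "ax": 0, "ay": 0, "az": 0}
    - {"gripper": 1, "x": 0.15, "y": 0, "z": -0.035, "ax": 0, "ay": 0, "az": 0}

```text
clock: 9.12
position: [449.8, -39.0, 78.0]
ee_rot: [1.0, -0.016, -0.0, 0.0]
contact_force: [-4.2, -1.0, -0.1]
gripper_width: 14.7
grasp_force: 59.4
```

Call:
send_rows:
  targets:
    - {"gripper": 1, "x": 0.15, "y": 0, "z": -0.035, "ax": 0, "ay": 0, "az": 0}
    - {"gripper": 1, "x": 0.15, "y": 0, "z": -0.035, "ax": 0, "ay": 0, "az": 0}
    - {"gripper": 1, "x": 0.15, "y": 0, "z": -0.035, "ax": 0, "ay": 0, "az": 0}

```text
clock: 9.37
position: [455.0, -38.9, 79.3]
ee_rot: [1.0, -0.016, 0.0, -0.0]
contact_force: [-3.0, 0.9, -0.8]
gripper_width: 14.4
grasp_force: 59.4
```

Call:
send_rows:
  targets:
    - {"gripper": 1, "x": 0.15, "y": 0, "z": -0.035, "ax": 0, "ay": 0, "az": 0}
    - {"gripper": 1, "x": 0.15, "y": 0, "z": -0.035, "ax": 0, "ay": 0, "az": 0}
    - {"gripper": 1, "x": 0.15, "y": 0, "z": -0.03, "ax": 0, "ay": 0, "az": 0}
    - {"gripper": 1, "x": 0.15, "y": 0, "z": -0.03, "ax": 0, "ay": 0, "az": 0}

```text
clock: 9.7
position: [461.3, -39.1, 80.7]
ee_rot: [1.0, -0.016, 0.001, -0.0]
contact_force: [-1.9, -0.4, 0.3]
gripper_width: 14.1
grasp_force: 59.4
```

Call:
send_rows:
  targets:
    - {"gripper": 1, "x": 0.2, "y": 0, "z": -0.04, "ax": 0, "ay": 0, "az": 0}
    - {"gripper": 1, "x": 0.2, "y": 0, "z": -0.04, "ax": 0, "ay": 0, "az": 0}
    - {"gripper": 1, "x": 0.2, "y": 0, "z": -0.04, "ax": 0, "ay": 0, "az": 0}
    - {"gripper": 1, "x": 0.2, "y": 0, "z": -0.04, "ax": 0, "ay": 0, "az": 0}

```text
clock: 10.03
position: [469.4, -39.3, 82.3]
ee_rot: [1.0, -0.016, 0.001, -0.0]
contact_force: [-1.4, -0.8, -0.5]
gripper_width: 14.8
grasp_force: 59.4
```

Call:
send_rows:
  targets:
    - {"gripper": 1, "x": 0.15, "y": 0, "z": -0.03, "ax": 0, "ay": 0, "az": 0}
    - {"gripper": 1, "x": 0.15, "y": 0, "z": -0.03, "ax": 0, "ay": 0, "az": 0}
    - {"gripper": 1, "x": 0.15, "y": 0, "z": -0.03, "ax": 0, "ay": 0, "az": 0}

```text
clock: 10.28
position: [473.2, -39.6, 82.9]
ee_rot: [1.0, -0.016, 0.0, -0.0]
contact_force: [-0.7, 0.1, -1.0]
gripper_width: 14.7
grasp_force: 59.4
```

Call:
send_rows:
  targets:
    - {"gripper": 1, "x": 0.12, "y": 0, "z": -0.03, "ax": 0, "ay": 0, "az": 0}
    - {"gripper": 1, "x": 0.12, "y": 0, "z": -0.03, "ax": 0, "ay": 0, "az": 0}
    - {"gripper": 1, "x": 0.12, "y": 0, "z": -0.025, "ax": 0, "ay": 0, "az": 0}
    - {"gripper": 1, "x": 0.12, "y": 0, "z": -0.025, "ax": 0, "ay": 0, "az": 0}

```text
clock: 10.62
position: [477.8, -39.8, 84.0]
ee_rot: [1.0, -0.016, -0.0, 0.0]
contact_force: [-1.6, 0.2, -1.0]
gripper_width: 14.3
grasp_force: 59.4
```

Call:
send_rows:
  targets:
    - {"gripper": 1, "x": 0.12, "y": 0, "z": -0.03, "ax": 0, "ay": 0, "az": 0}
    - {"gripper": 1, "x": 0.12, "y": 0, "z": -0.03, "ax": 0, "ay": 0, "az": 0}
    - {"gripper": 1, "x": 0.12, "y": 0, "z": -0.025, "ax": 0, "ay": 0, "az": 0}
    - {"gripper": 1, "x": 0.12, "y": 0, "z": -0.025, "ax": 0, "ay": 0, "az": 0}

```text
clock: 10.95
position: [482.6, -39.9, 85.1]
ee_rot: [1.0, -0.016, -0.0, 0.0]
contact_force: [-1.0, -0.7, -0.0]
gripper_width: 14.5
grasp_force: 59.4
```

Call:
send_rows:
  targets:
    - {"gripper": 1, "x": 0.12, "y": 0, "z": -0.03, "ax": 0, "ay": 0, "az": 0}
    - {"gripper": 1, "x": 0.12, "y": 0, "z": -0.03, "ax": 0, "ay": 0, "az": 0}
    - {"gripper": 1, "x": 0.12, "y": 0, "z": -0.025, "ax": 0, "ay": 0, "az": 0}
    - {"gripper": 1, "x": 0.12, "y": 0, "z": -0.025, "ax": 0, "ay": 0, "az": 0}

```text
clock: 11.28
position: [487.4, -40.1, 86.2]
ee_rot: [1.0, -0.016, -0.0, 0.0]
contact_force: [-1.4, 0.6, -0.3]
gripper_width: 14.2
grasp_force: 59.4
```

Call:
send_rows:
  targets:
    - {"gripper": 1, "x": 0.12, "y": 0, "z": -0.03, "ax": 0, "ay": 0, "az": 0}
    - {"gripper": 1, "x": 0.12, "y": 0, "z": -0.03, "ax": 0, "ay": 0, "az": 0}
    - {"gripper": 1, "x": 0.12, "y": 0, "z": -0.025, "ax": 0, "ay": 0, "az": 0}
    - {"gripper": 1, "x": 0.12, "y": 0, "z": -0.025, "ax": 0, "ay": 0, "az": 0}

```text
clock: 11.62
position: [492.2, -40.2, 87.3]
ee_rot: [1.0, -0.016, -0.0, -0.0]
contact_force: [-0.0, 0.0, 0.6]
gripper_width: 14.2
grasp_force: 59.4
```

Call:
send_rows:
  targets:
    - {"gripper": 1, "x": 0.12, "y": 0, "z": -0.03, "ax": 0, "ay": 0, "az": 0}
    - {"gripper": 1, "x": 0.12, "y": 0, "z": -0.025, "ax": 0, "ay": 0, "az": 0}
    - {"gripper": 1, "x": 0.12, "y": 0, "z": -0.025, "ax": 0, "ay": 0, "az": 0}
    - {"gripper": 1, "x": 0.1, "y": 0, "z": -0.02, "ax": 0, "ay": 0, "az": 0}

```text
clock: 11.95
position: [494.1, -40.8, 87.5]
ee_rot: [1.0, -0.016, -0.003, 0.0]
contact_force: [-7.3, -0.1, 1.0]
gripper_width: 14.7
grasp_force: 59.4
```

Firm: the force has jumped and the nose has stopped. Holding.

Call:
send_rows:
  targets:
    - {"gripper": 1, "x": 0.02, "y": 0, "z": 0, "ax": 0, "ay": 0, "az": 0}

```text
clock: 12.03
position: [494.1, -40.9, 87.4]
ee_rot: [1.0, -0.016, -0.003, 0.0]
contact_force: [-6.0, 0.5, 0.6]
gripper_width: 14.7
grasp_force: 59.4
```

Call:
send_rows:
  targets:
    - {"gripper": 1, "x": 0.06, "y": 0, "z": 0, "ax": 0, "ay": 0, "az": 0}
    - {"gripper": 1, "x": 0.04, "y": 0, "z": 0, "ax": 0, "ay": 0, "az": 0}
    - {"gripper": 1, "x": 0, "y": 0, "z": 0, "ax": 0, "ay": 0, "az": 0}
    - {"gripper": 1, "x": 0, "y": 0, "z": 0, "ax": 0, "ay": 0, "az": 0}

```text
clock: 12.37
position: [494.2, -41.1, 87.2]
ee_rot: [1.0, -0.016, -0.004, 0.001]
contact_force: [-8.0, 0.7, 1.3]
gripper_width: 14.0
grasp_force: 59.6
```

Call:
send_rows:
  targets:
    - {"gripper": 1, "x": 0, "y": 0, "z": 0, "ax": 0, "ay": 0, "az": 0}
    - {"gripper": 1, "x": 0, "y": 0, "z": 0, "ax": 0, "ay": 0, "az": 0}
    - {"gripper": 1, "x": 0, "y": 0, "z": 0, "ax": 0, "ay": 0, "az": 0}
    - {"gripper": 1, "x": 0, "y": 0, "z": 0, "ax": 0, "ay": 0, "az": 0}
    - {"gripper": 1, "x": 0, "y": 0, "z": 0, "ax": 0, "ay": 0, "az": 0}

```text
clock: 12.78
position: [494.2, -41.1, 87.2]
ee_rot: [1.0, -0.016, -0.004, 0.001]
contact_force: [-7.7, 0.3, 1.9]
gripper_width: 14.5
grasp_force: 59.6
```

Call:
send_rows:
  targets:
    - {"gripper": 1, "x": -0.3, "y": 0, "z": 0, "ax": 0, "ay": 0, "az": 0}
    - {"gripper": 1, "x": -0.4, "y": 0, "z": 0.08, "ax": 0, "ay": 0, "az": 0}
    - {"gripper": 1, "x": -0.5, "y": 0, "z": 0.1, "ax": 0, "ay": 0, "az": 0}
    - {"gripper": 1, "x": -0.6, "y": 0, "z": 0.12, "ax": 0, "ay": 0, "az": 0}
    - {"gripper": 1, "x": -0.7, "y": 0, "z": 0.15, "ax": 0, "ay": 0, "az": 0}

```text
clock: 13.2
position: [473.2, -39.4, 84.0]
ee_rot: [1.0, -0.016, 0.001, -0.0]
contact_force: [-0.1, -0.1, -1.3]
gripper_width: 14.2
grasp_force: 59.3
```

Call:
send_rows:
  targets:
    - {"gripper": 1, "x": -1.0, "y": 0, "z": 0.15, "ax": 0, "ay": 0, "az": 0}
    - {"gripper": 1, "x": -1.2, "y": 0, "z": 0.15, "ax": 0, "ay": 0, "az": 0}
    - {"gripper": 1, "x": -1.5, "y": 0, "z": 0.15, "ax": 0, "ay": 0, "az": 0}
    - {"gripper": 1, "x": -1.8, "y": 0, "z": 0, "ax": 0, "ay": 0, "az": 0}
    - {"gripper": 1, "x": -1.0, "y": 0, "z": 0, "ax": 0, "ay": 0, "az": 0}

```text
clock: 13.62
position: [405.3, -37.8, 79.0]
ee_rot: [1.0, -0.016, -0.001, 0.0]
contact_force: [0.0, -0.6, -1.6]
gripper_width: 14.5
grasp_force: 59.3
```

Call:
send_rows:
  targets:
    - {"gripper": 1, "x": 0, "y": 0, "z": 0, "ax": 0, "ay": 0, "az": 0}
    - {"gripper": 1, "x": 0, "y": 0, "z": 0, "ax": 0, "ay": 0, "az": 0}

```text
clock: 13.78
position: [408.3, -37.4, 79.8]
ee_rot: [1.0, -0.015, 0.001, -0.0]
contact_force: [0.6, -0.1, -1.5]
gripper_width: 14.1
grasp_force: 59.3
```

```bash
python3 - <<'E'
from h import *
st()
im,P,H,m=cloud("top","t2"); t=(H[...,0]<12)&(H[...,1]>110)&(abs(P[...,1]+45)<35)&(P[...,0]>560)&(P[...,0]<660)&(P[...,2]>60)
print("terra top",t.sum(),np.nanmean(P[t],0))
cv2.imwrite("pics/t2c.png",cv2.resize(im[130:290,170:400,::-1],None,fx=3,fy=3,interpolation=cv2.INTER_CUBIC))
E
```

```text
t 13.78 p [408.3 -37.4  79.8] q [ 9.999e-01 -1.530e-02  9.000e-04 -1.000e-04] F [ 0.6 -0.1 -1.5] w 14.1 g 59.3
terra top 251 [614.84288094 -39.66629495 106.17301797]
```

View pics/t2c.png

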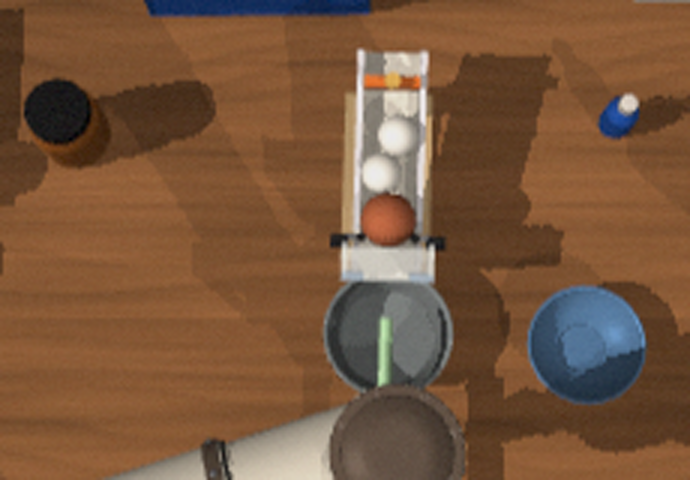

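The terracotta ball rests above the lips at (388, 220), with the white balls behind it at (380, 172) and (398, 135). The handle is clear of the mouth. The shelf to the left of the container is free, so I'll lay the handle at about (460, 110).

Call:
send_rows:
  targets:
    - {"gripper": 1, "x": 1.0, "y": -3.0, "z": 0, "ax": 0, "ay": 0, "az": 0}
    - {"gripper": 1, "x": 1.0, "y": -4.0, "z": 0, "ax": 0, "ay": 0, "az": 0}
    - {"gripper": 1, "x": 1.5, "y": -3.8, "z": 0, "ax": 0, "ay": 0, "az": 0}
    - {"gripper": 1, "x": 1.5, "y": -3.8, "z": 0.5, "ax": 0, "ay": 0, "az": 0}
    - {"gripper": 1, "x": 0, "y": 0, "z": 2.5, "ax": 0, "ay": 0, "az": 0}

```text
clock: 14.25
position: [471.9, 115.3, 53.0]
ee_rot: [1.0, -0.012, 0.008, -0.004]
contact_force: [1.8, -0.5, -0.5]
gripper_width: 14.7
grasp_force: 59.3
```

Call:
send_rows:
  targets:
    - {"gripper": 1, "x": 0, "y": 0, "z": 2.0, "ax": 0, "ay": 0, "az": 0}
    - {"gripper": 1, "x": 0, "y": 0, "z": 1.0, "ax": 0, "ay": 0, "az": 0}
    - {"gripper": 1, "x": 0, "y": 0, "z": 0, "ax": 0, "ay": 0, "az": 0}
    - {"gripper": 1, "x": 0, "y": 0, "z": 0, "ax": 0, "ay": 0, "az": 0}
    - {"gripper": 1, "x": 0, "y": 0, "z": 0, "ax": 0, "ay": 0, "az": 0}

```text
clock: 14.67
position: [463.8, 107.2, 19.9]
ee_rot: [1.0, -0.016, 0.001, -0.0]
contact_force: [-0.1, 0.4, -0.7]
gripper_width: 14.6
grasp_force: 59.3
```

Call:
send_rows:
  targets:
    - {"gripper": 1, "x": 0, "y": 0, "z": 0, "ax": 0, "ay": 0, "az": 0}

```text
clock: 14.75
position: [463.6, 107.2, 20.2]
ee_rot: [1.0, -0.016, 0.001, -0.001]
contact_force: [-0.3, -0.3, 0.1]
gripper_width: 14.6
grasp_force: 59.3
```

Call:
send_rows:
  targets:
    - {"gripper": 1, "x": 0, "y": 0, "z": 0.8, "ax": 0, "ay": 0, "az": 0}
    - {"gripper": 1, "x": 0, "y": 0, "z": 0.5, "ax": 0, "ay": 0, "az": 0}
    - {"gripper": 1, "x": 0, "y": 0, "z": 0.3, "ax": 0, "ay": 0, "az": 0}
    - {"gripper": 1, "x": 0, "y": 0, "z": 0, "ax": 0, "ay": 0, "az": 0}
    - {"gripper": 1, "x": 0, "y": 0, "z": 0, "ax": 0, "ay": 0, "az": 0}

```text
clock: 15.17
position: [462.5, 106.7, 3.1]
ee_rot: [1.0, -0.016, -0.0, 0.0]
contact_force: [-0.3, -0.0, -0.8]
gripper_width: 14.3
grasp_force: 59.4
```

Call:
send_rows:
  targets:
    - {"gripper": 1, "x": 0, "y": 0, "z": 0.05, "ax": 0, "ay": 0, "az": 0}
    - {"gripper": 0.5, "x": 0, "y": 0, "z": 0, "ax": 0, "ay": 0, "az": 0}
    - {"gripper": 0.2, "x": 0, "y": 0, "z": 0, "ax": 0, "ay": 0, "az": 0}
    - {"gripper": -0.2, "x": 0, "y": 0, "z": 0, "ax": 0, "ay": 0, "az": 0}
    - {"gripper": -1, "x": 0, "y": 0, "z": 0, "ax": 0, "ay": 0, "az": 0}

```text
clock: 15.58
position: [462.6, 106.9, 2.9]
ee_rot: [1.0, -0.016, 0.0, -0.0]
contact_force: [0.8, 0.6, -0.3]
gripper_width: 57.2
grasp_force: 0.0
```

Call:
send_rows:
  targets:
    - {"gripper": -1, "x": 0, "y": 0, "z": 0, "ax": 0, "ay": 0, "az": 0}
    - {"gripper": -1, "x": 0, "y": 0, "z": -1.0, "ax": 0, "ay": 0, "az": 0}
    - {"gripper": -1, "x": 0, "y": 0, "z": -3.0, "ax": 0, "ay": 0, "az": 0}
    - {"gripper": -1, "x": 0, "y": 0, "z": -4.0, "ax": 0, "ay": 0, "az": 0}
    - {"gripper": -1, "x": 0, "y": 0, "z": -4.0, "ax": 0, "ay": 0, "az": 0}

```text
clock: 16.0
position: [461.7, 106.2, 123.6]
ee_rot: [1.0, -0.016, -0.001, 0.001]
contact_force: [1.8, 1.2, -0.8]
gripper_width: 85.2
grasp_force: 0.0
```

Call:
send_rows:
  targets:
    - {"gripper": -1, "x": 0, "y": 0, "z": -4.0, "ax": 0, "ay": 0, "az": 0}
    - {"gripper": -1, "x": 0, "y": 0, "z": -4.0, "ax": 0, "ay": 0, "az": 0}
    - {"gripper": -1, "x": 0, "y": 0, "z": -2.0, "ax": 0, "ay": 0, "az": 0}
    - {"gripper": -1, "x": 0, "y": 0, "z": 0, "ax": 0, "ay": 0, "az": 0}

```text
clock: 16.33
position: [465.2, 108.0, 228.7]
ee_rot: [1.0, -0.015, 0.006, -0.003]
contact_force: [0.6, 0.3, -0.0]
gripper_width: 85.3
grasp_force: 0.0
```

Call:
send_rows:
  targets:
    - {"gripper": -1, "x": 2.3, "y": 2.4, "z": 0, "ax": 0, "ay": 0, "az": 0}
    - {"gripper": -1, "x": 2.3, "y": 2.4, "z": 0, "ax": 0, "ay": 0, "az": 0}
    - {"gripper": -1, "x": 2.3, "y": 2.4, "z": 0, "ax": 0, "ay": 0, "az": 0}
    - {"gripper": -1, "x": 2.3, "y": 2.4, "z": 0, "ax": 0, "ay": 0, "az": 0}
    - {"gripper": -1, "x": 2.3, "y": 2.4, "z": 0, "ax": 0, "ay": 6, "az": 0}

```text
clock: 16.75
position: [577.5, -18.0, 221.2]
ee_rot: [0.998, -0.016, 0.053, 0.001]
contact_force: [1.0, -0.4, -0.3]
gripper_width: 85.2
grasp_force: 0.0
```

Call:
send_rows:
  targets:
    - {"gripper": -1, "x": 2.3, "y": 2.4, "z": 0, "ax": 0, "ay": 6, "az": 0}
    - {"gripper": -1, "x": 0, "y": 0, "z": 0, "ax": 0, "ay": 0, "az": 0}
    - {"gripper": -1, "x": 0, "y": 0, "z": 0, "ax": 0, "ay": 0, "az": 0}
    - {"gripper": -1, "x": 0, "y": 0, "z": 0, "ax": 0, "ay": 0, "az": 0}
    - {"gripper": -1, "x": 0, "y": 0, "z": 0, "ax": 0, "ay": 0, "az": 0}

```text
clock: 17.17
position: [595.7, -40.7, 225.0]
ee_rot: [0.994, -0.015, 0.104, 0.002]
contact_force: [-0.3, 0.7, 0.0]
gripper_width: 85.4
grasp_force: 0.0
```

```bash
cat > tips.py <<'E'
from h import *
import sys
from scipy.optimize import least_squares
s=st(); im,P,H,m=cloud("wrist",sys.argv[1])
M=R.from_quat(s["ee_rot"]).as_matrix(); print("zaxis",M[:,2].round(4),"xaxis",M[:,0].round(4))
L=(P-np.array(s["position"]))@M   # tool frame
f=np.isfinite(L[...,0])&(abs(L[...,0])<14)&(L[...,2]>-60)&(L[...,2]<8)&(abs(L[...,1])<62)
for sg in(-1,1):
    q=L[f&(sg*L[...,1]>4)]
    if len(q): i=np.argsort(q[:,2])[-12:]; print("finger",sg,len(q),"z99",np.percentile(q[:,2],[95,99,100]).round(1),q[i].mean(0).round(1),"inner y",np.percentile(abs(q[q[:,2]>q[:,2].max()-8][:,1]),[2,98]).round(1))
t=((H[...,0]<12)|(H[...,0]>174))&(H[...,1]>110)&(abs(P[...,1]+45)<35)&(P[...,0]>590)&(P[...,0]<660)&(P[...,2]>84)
q=P[t]; print("terra px",len(q))
if len(q)>30: print("sphere",least_squares(lambda c:np.linalg.norm(q-c,axis=1)-25,q.mean(0)-[0,0,15],loss="soft_l1").x.round(1))
E
python3 tips.py w6
```

```text
t 17.17 p [595.7 -40.7 225. ] q [ 0.9944 -0.0153  0.1041  0.0015] F [-0.3  0.7  0. ] w 85.4 g 0.0
zaxis [ 0.207  -0.0062 -0.9783] xaxis [ 0.9778 -0.0301  0.2071]
finger -1 4126 z99 [-17.4 -13.5 -11.4] [  0.6 -41.2 -12.1] inner y [40.7 49.1]
finger 1 4019 z99 [-17.4 -13.6 -11.8] [  0.6  44.6 -12.1] inner y [44.  50.9]
terra px 2375
sphere [619.3 -45.5  88.5]
```

View pics/w6.png

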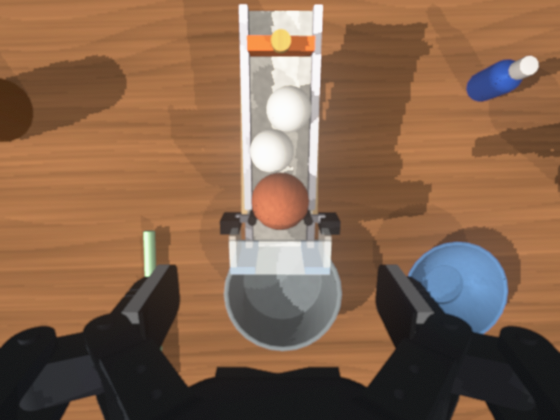

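The wrist view shows the big ball in the bay at (280, 200), just above the lips. The white balls are at (272, 150) and (289, 108), the handle lies on the shelf at the left, and both fingers are symmetric about the chute.

Call:
send_rows:
  targets:
    - {"gripper": -0.22, "x": 0, "y": 0.23, "z": 3.0, "ax": 0, "ay": 0, "az": 0}
    - {"gripper": -0.22, "x": 0, "y": 0, "z": 3.2, "ax": 0, "ay": 0, "az": 0}
    - {"gripper": -0.22, "x": 0, "y": 0, "z": 2.0, "ax": 0, "ay": 0, "az": 0}
    - {"gripper": -0.22, "x": 0, "y": 0, "z": 0, "ax": 0, "ay": 0, "az": 0}
    - {"gripper": -0.22, "x": 0, "y": 0, "z": 0, "ax": 0, "ay": 0, "az": 0}

```text
clock: 17.63
position: [612.6, -43.7, 144.3]
ee_rot: [0.995, -0.015, 0.103, 0.002]
contact_force: [-0.1, -0.6, 0.7]
gripper_width: 52.0
grasp_force: 0.0
```

Call:
send_rows:
  targets:
    - {"gripper": -0.22, "x": 0, "y": 0, "z": 0, "ax": 0, "ay": 0, "az": 0}
    - {"gripper": -0.22, "x": 0, "y": 0, "z": 0, "ax": 0, "ay": 0, "az": 0}

```text
clock: 17.8
position: [613.9, -43.8, 147.2]
ee_rot: [0.994, -0.015, 0.106, 0.001]
contact_force: [0.1, 0.2, -0.5]
gripper_width: 52.0
grasp_force: 0.0
```

```bash
python3 tips.py w7
```

```text
t 17.8 p [613.9 -43.8 147.2] q [ 0.9942 -0.0153  0.1064  0.0014] F [ 0.1  0.2 -0.5] w 52.0 g 0.0
zaxis [ 0.2114 -0.006  -0.9774] xaxis [ 0.9769 -0.0301  0.2115]
finger -1 7620 z99 [-13.5  -6.4  -1.9] [ -0.4 -24.5  -2.7] inner y [24.2 35. ]
finger 1 7619 z99 [-13.8  -6.5  -1.9] [ 0.6 27.7 -2.9] inner y [27.5 38. ]
terra px 4452
sphere [619.4 -45.4  88.5]
```

Call:
send_rows:
  targets:
    - {"gripper": -0.55, "x": 0, "y": 0, "z": 0, "ax": 0, "ay": 0, "az": 0}
    - {"gripper": -0.55, "x": 0, "y": 0, "z": 2.0, "ax": 0, "ay": 0, "az": 0}
    - {"gripper": -0.55, "x": 0, "y": 0, "z": 2.0, "ax": 0, "ay": 0, "az": 0}
    - {"gripper": -0.55, "x": 0, "y": 0, "z": 1.2, "ax": 0, "ay": 0, "az": 0}
    - {"gripper": -0.55, "x": 0, "y": 0, "z": 0, "ax": 0, "ay": 0, "az": 0}

```text
clock: 18.27
position: [622.3, -44.9, 92.0]
ee_rot: [0.995, -0.016, 0.102, 0.002]
contact_force: [-0.9, -0.6, -0.1]
gripper_width: 66.3
grasp_force: 0.0
```

Call:
send_rows:
  targets:
    - {"gripper": -0.55, "x": 0, "y": 0, "z": 0, "ax": 0, "ay": 0, "az": 0}
    - {"gripper": -0.55, "x": 0, "y": 0, "z": 0, "ax": 0, "ay": 0, "az": 0}
    - {"gripper": -0.55, "x": 0, "y": 0, "z": 0, "ax": 0, "ay": 0, "az": 0}
    - {"gripper": -0.55, "x": 0, "y": 0, "z": 0, "ax": 0, "ay": 0, "az": 0}
    - {"gripper": -0.55, "x": 0, "y": 0, "z": 0, "ax": 0, "ay": 0, "az": 0}

```text
clock: 18.68
position: [623.9, -44.6, 95.1]
ee_rot: [0.994, -0.016, 0.105, 0.001]
contact_force: [-0.5, 0.2, 0.4]
gripper_width: 66.3
grasp_force: 0.0
```

```bash
cat > go.py <<'E'
from h import *
import sys
s=st(); M=R.from_quat(s["ee_rot"]).as_matrix(); g=np.array([float(v) for v in sys.argv[1:4]])
print("tool shift cm",(M.T@(g-s["position"])/10).round(3),"pitch",np.degrees(np.arcsin(M[2,0])).round(2),"yaw",np.degrees(np.arctan2(M[1,0],M[0,0])).round(2),"roll",np.degrees(np.arcsin(M[2,1])).round(2))
E
python3 go.py 625.4 -43.9 83.3
```

```text
t 18.68 p [623.9 -44.6  95.1] q [ 0.9943 -0.0157  0.1053  0.0015] F [-0.5  0.2  0.4] w 66.3 g 0.0
tool shift cm [-0.107 -0.073  1.189] pitch 12.09 yaw -1.81 roll -0.02
```

Call:
send_rows:
  targets:
    - {"gripper": -0.55, "x": -0.1, "y": -0.07, "z": 0.7, "ax": 0, "ay": 0, "az": 0}
    - {"gripper": -0.55, "x": 0, "y": 0, "z": 0.45, "ax": 0, "ay": 0, "az": 0}
    - {"gripper": -0.55, "x": 0, "y": 0, "z": 0, "ax": 0, "ay": 0, "az": 0}
    - {"gripper": -0.55, "x": 0, "y": 0, "z": 0, "ax": 0, "ay": 0, "az": 0}
    - {"gripper": -0.55, "x": 0, "y": 0, "z": 0, "ax": 0, "ay": 0, "az": 0}

```text
clock: 19.1
position: [625.0, -44.0, 82.4]
ee_rot: [0.994, -0.016, 0.104, 0.002]
contact_force: [-0.2, -0.4, -0.2]
gripper_width: 66.1
grasp_force: 0.0
```

Call:
send_rows:
  targets:
    - {"gripper": -0.55, "x": 0, "y": 0, "z": 0, "ax": 0, "ay": 0, "az": 0}
    - {"gripper": -0.55, "x": 0, "y": 0, "z": 0, "ax": 0, "ay": 0, "az": 0}

```text
clock: 19.27
position: [625.2, -44.0, 82.8]
ee_rot: [0.994, -0.016, 0.105, 0.002]
contact_force: [-0.8, -0.5, 0.2]
gripper_width: 66.3
grasp_force: 0.0
```

```bash
python3 go.py 625.4 -43.8 83.3
```

```text
t 19.27 p [625.2 -44.   82.8] q [ 0.9944 -0.0157  0.1046  0.0016] F [-0.8 -0.5  0.2] w 66.3 g 0.0
tool shift cm [ 0.034 -0.019 -0.045] pitch 12.01 yaw -1.81 roll -0.0
```

Call:
send_rows:
  targets:
    - {"gripper": -0.3, "x": 0, "y": 0, "z": 0, "ax": 0, "ay": 0, "az": 0}
    - {"gripper": -0.22, "x": 0, "y": 0, "z": 0, "ax": 0, "ay": 0, "az": 0}
    - {"gripper": -0.18, "x": 0, "y": 0, "z": 0, "ax": 0, "ay": 0, "az": 0}
    - {"gripper": -0.1, "x": 0, "y": 0, "z": 0, "ax": 0, "ay": 0, "az": 0}

```text
clock: 19.6
position: [625.1, -44.1, 83.2]
ee_rot: [0.994, -0.016, 0.105, 0.002]
contact_force: [-1.3, -0.1, 2.9]
gripper_width: 47.6
grasp_force: 42.0
```

Call:
send_rows:
  targets:
    - {"gripper": 0, "x": 0, "y": 0, "z": 0, "ax": 0, "ay": 0, "az": 0}
    - {"gripper": 0, "x": 0, "y": 0, "z": 0, "ax": 0, "ay": 0, "az": 0}
    - {"gripper": 0, "x": 0, "y": 0, "z": 0, "ax": 0, "ay": 0, "az": 0}

```text
clock: 19.85
position: [625.2, -44.1, 83.3]
ee_rot: [0.994, -0.016, 0.105, 0.002]
contact_force: [-1.6, -0.3, 5.2]
gripper_width: 46.9
grasp_force: 60.8
```

Call:
send_rows:
  targets:
    - {"gripper": 0, "x": 0, "y": 0, "z": -0.1, "ax": 0, "ay": 0, "az": 0}
    - {"gripper": 0, "x": 0, "y": 0, "z": -0.1, "ax": 0, "ay": 0, "az": 0}
    - {"gripper": 0, "x": 0, "y": 0, "z": 0, "ax": 0, "ay": 0, "az": 0}

```text
clock: 20.1
position: [624.7, -43.8, 84.3]
ee_rot: [0.994, -0.016, 0.105, 0.002]
contact_force: [-0.0, -0.0, -1.1]
gripper_width: 47.1
grasp_force: 61.7
```

The force now reads the ball's weight and the width is steady. Lifting slowly.

Call:
send_rows:
  targets:
    - {"gripper": 0, "x": 0, "y": 0, "z": -0.5, "ax": 0, "ay": 0, "az": 0}
    - {"gripper": 0, "x": 0, "y": 0, "z": -0.8, "ax": 0, "ay": 0, "az": 0}
    - {"gripper": 0, "x": 0, "y": 0, "z": -1.0, "ax": 0, "ay": 0, "az": 0}
    - {"gripper": 0, "x": 0, "y": 0, "z": -1.0, "ax": 0, "ay": 0, "az": 0}
    - {"gripper": 0, "x": 0, "y": 0, "z": -1.5, "ax": 0, "ay": 0, "az": 0}

```text
clock: 20.52
position: [613.7, -43.8, 132.1]
ee_rot: [0.994, -0.016, 0.104, 0.002]
contact_force: [-0.6, -0.3, -1.9]
gripper_width: 46.7
grasp_force: 62.8
```

Call:
send_rows:
  targets:
    - {"gripper": 0, "x": 0, "y": 0, "z": -1.5, "ax": 0, "ay": 0, "az": 0}
    - {"gripper": 0, "x": 0, "y": 0, "z": -2.0, "ax": 0, "ay": 0, "az": 0}
    - {"gripper": 0, "x": 0, "y": 0, "z": -2.0, "ax": 0, "ay": 0, "az": 0}
    - {"gripper": 0, "x": 0, "y": 0, "z": -1.0, "ax": 0, "ay": 0, "az": 0}
    - {"gripper": 0, "x": 0, "y": 0, "z": 0, "ax": 0, "ay": 0, "az": 0}

```text
clock: 20.93
position: [601.8, -43.1, 199.0]
ee_rot: [0.994, -0.016, 0.107, 0.001]
contact_force: [0.2, 0.5, -1.9]
gripper_width: 47.1
grasp_force: 62.8
```

```bash
python3 - <<'E'
from h import *
s=st(); im,P,H,m=cloud("wrist","w8")
M=R.from_quat(s["ee_rot"]).as_matrix(); L=(P-np.array(s["position"]))@M
t=((H[...,0]<12)|(H[...,0]>174))&(H[...,1]>110)&(P[...,2]>110)&(abs(L[...,0])<40)&(abs(L[...,1])<40)
q=L[t]; from scipy.optimize import least_squares
print("ball in tool",len(q),least_squares(lambda c:np.linalg.norm(q-c,axis=1)-25,q.mean(0)-[15,0,0],loss="soft_l1").x.round(1))
# dish: blue
b=(H[...,0]>95)&(H[...,0]<120)&(H[...,1]>70)&(P[...,0]>430)&(P[...,0]<590)&(P[...,1]<-140)&(P[...,1]>-310)&(P[...,2]>27)&(P[...,2]<45)
q=P[b]; print("dish",len(q)); 
if len(q)>50: print(least_squares(lambda c:np.hypot(q[:,0]-c[0],q[:,1]-c[1])-c[2],[510,-222,52],loss="soft_l1").x, q.min(0),q.max(0))
E
```

```text
t 20.93 p [601.8 -43.1 199. ] q [ 0.9941 -0.0156  0.1074  0.0011] F [ 0.2  0.5 -1.9] w 47.1 g 62.8
ball in tool 9762 [-4.4  1.6 -6.1]
dish 1530
[ 513.44465653 -226.60595573   51.2626724 ] [ 471.93476327 -282.60584835   27.00181665] [ 566.74428759 -174.00591871   36.28826324]
```

View pics/w8.png

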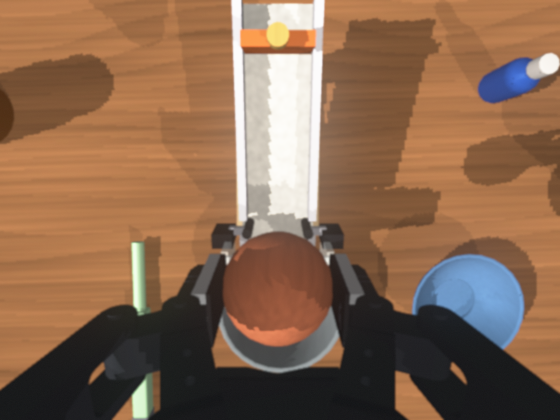

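The ball is held firmly at (278, 290) and the channel above the lips is empty, so the white balls have rolled out. The dish is at (468, 305) and the handle lies at the left. Now I'll carry the ball to the dish.

Call:
send_rows:
  targets:
    - {"gripper": 0, "x": 0, "y": 2.0, "z": 0, "ax": 0, "ay": -4, "az": 0}
    - {"gripper": 0, "x": 0, "y": 3.2, "z": 0, "ax": 0, "ay": -4, "az": 0}
    - {"gripper": 0, "x": -1.0, "y": 3.2, "z": 0, "ax": 0, "ay": -4, "az": 0}
    - {"gripper": 0, "x": -2.0, "y": 3.2, "z": 0, "ax": 0, "ay": 0, "az": 0}
    - {"gripper": 0, "x": -2.0, "y": 3.2, "z": 0, "ax": 0, "ay": 0, "az": 0}

```text
clock: 21.4
position: [546.0, -190.7, 191.7]
ee_rot: [1.0, -0.016, -0.002, -0.0]
contact_force: [0.9, -1.2, -1.3]
gripper_width: 46.8
grasp_force: 63.1
```

Call:
send_rows:
  targets:
    - {"gripper": 0, "x": -1.8, "y": 2.2, "z": 0.5, "ax": 0, "ay": 0, "az": 0}
    - {"gripper": 0, "x": -1.0, "y": 1.5, "z": 2.0, "ax": 0, "ay": 0, "az": 0}
    - {"gripper": 0, "x": 0, "y": 0, "z": 2.5, "ax": 0, "ay": 0, "az": 0}
    - {"gripper": 0, "x": 0, "y": 0, "z": 2.5, "ax": 0, "ay": 0, "az": 0}
    - {"gripper": 0, "x": 0, "y": 0, "z": 2.0, "ax": 0, "ay": 0, "az": 0}

```text
clock: 21.82
position: [515.2, -225.9, 96.4]
ee_rot: [1.0, -0.017, -0.002, -0.001]
contact_force: [-0.3, 0.2, -1.0]
gripper_width: 46.9
grasp_force: 63.1
```

Call:
send_rows:
  targets:
    - {"gripper": 0, "x": 0, "y": 0, "z": 0, "ax": 0, "ay": 0, "az": 0}
    - {"gripper": 0, "x": 0, "y": 0, "z": 0, "ax": 0, "ay": 0, "az": 0}
    - {"gripper": 0, "x": 0, "y": 0, "z": 0, "ax": 0, "ay": 0, "az": 0}
    - {"gripper": 0, "x": 0, "y": 0, "z": 0, "ax": 0, "ay": 0, "az": 0}

```text
clock: 22.15
position: [518.4, -225.8, 100.8]
ee_rot: [1.0, -0.016, 0.001, 0.0]
contact_force: [-1.1, -0.1, -0.3]
gripper_width: 47.2
grasp_force: 63.1
```

```bash
python3 - <<'E'
from h import *
s=st(); im,P,H,m=cloud("wrist","w9")
from scipy.optimize import least_squares
b=(H[...,0]>95)&(H[...,0]<120)&(H[...,1]>70)&(P[...,0]>430)&(P[...,0]<590)&(P[...,1]<-140)&(P[...,1]>-310)&(P[...,2]>31)&(P[...,2]<45)
q=P[b]; print(len(q),least_squares(lambda c:np.hypot(q[:,0]-c[0],q[:,1]-c[1])-c[2],[510,-222,52],loss="soft_l1").x, q.min(0),q.max(0))
b=(H[...,0]>95)&(H[...,0]<120)&(H[...,1]>70)&(np.hypot(P[...,0]-513,P[...,1]+227)<60)
q=P[b]; r=np.hypot(q[:,0]-513,q[:,1]+227)
for a in range(10,60,5):
    k=abs(r-a)<2.5; print(a,k.sum(),np.percentile(q[k,2],[10,50,90]).round() if k.sum() else "")
E
python3 go.py 517.4 -226 60
```

```text
t 22.15 p [ 518.4 -225.8  100.8] q [ 9.999e-01 -1.550e-02  1.200e-03  3.000e-04] F [-1.1 -0.1 -0.3] w 47.2 g 63.1
2152 [ 513.6874207  -227.97136969   51.58739798] [ 489.28876963 -282.10941482   31.00235616] [ 567.17463495 -173.78983027   35.89679584]
10 506 [3. 4. 5.]
15 652 [3. 4. 5.]
20 792 [3. 4. 6.]
25 1022 [ 7.  8. 10.]
30 1229 [ 9. 10. 12.]
35 1472 [11. 13. 15.]
40 1790 [15. 17. 19.]
45 2093 [19. 22. 27.]
50 2334 [27. 32. 34.]
55 809 [33. 34. 35.]
t 22.2 p [ 518.4 -225.7  100.9] q [ 9.999e-01 -1.560e-02  1.300e-03  2.000e-04] F [-0.1  0.1 -0.4] w 47.1 g 63.1
tool shift cm [-0.106  0.028  4.087] pitch 0.15 yaw -1.79 roll 0.03
```

Call:
send_rows:
  targets:
    - {"gripper": 0, "x": -0.1, "y": 0.05, "z": 2.0, "ax": 0, "ay": 0, "az": 0}
    - {"gripper": 0, "x": 0, "y": 0, "z": 2.0, "ax": 0, "ay": 0, "az": 0}
    - {"gripper": 0, "x": 0, "y": 0, "z": 1.3, "ax": 0, "ay": 0, "az": 0}
    - {"gripper": 0, "x": 0, "y": 0, "z": 0.5, "ax": 0, "ay": 0, "az": 0}
    - {"gripper": 0, "x": 0, "y": 0, "z": 0, "ax": 0, "ay": 0, "az": 0}

```text
clock: 22.62
position: [516.1, -226.0, 41.1]
ee_rot: [1.0, -0.016, -0.001, -0.0]
contact_force: [-0.6, 0.6, -1.6]
gripper_width: 47.0
grasp_force: 63.1
```

Call:
send_rows:
  targets:
    - {"gripper": 0, "x": 0, "y": 0, "z": 0, "ax": 0, "ay": 0, "az": 0}
    - {"gripper": 0, "x": 0, "y": 0, "z": 0, "ax": 0, "ay": 0, "az": 0}
    - {"gripper": 0, "x": 0, "y": 0, "z": 0, "ax": 0, "ay": 0, "az": 0}

```text
clock: 22.87
position: [517.2, -226.3, 42.7]
ee_rot: [1.0, -0.016, 0.001, 0.0]
contact_force: [-0.0, 0.8, -1.2]
gripper_width: 47.3
grasp_force: 63.1
```

Call:
send_rows:
  targets:
    - {"gripper": 0, "x": 0, "y": 0, "z": 0.5, "ax": 0, "ay": 0, "az": 0}
    - {"gripper": 0, "x": 0, "y": 0, "z": 0.5, "ax": 0, "ay": 0, "az": 0}
    - {"gripper": 0, "x": 0, "y": 0, "z": 0.4, "ax": 0, "ay": 0, "az": 0}
    - {"gripper": 0, "x": 0, "y": 0, "z": 0, "ax": 0, "ay": 0, "az": 0}
    - {"gripper": 0, "x": 0, "y": 0, "z": 0, "ax": 0, "ay": 0, "az": 0}

```text
clock: 23.28
position: [516.0, -226.2, 26.9]
ee_rot: [1.0, -0.016, -0.001, -0.0]
contact_force: [-0.1, 0.2, -0.9]
gripper_width: 47.2
grasp_force: 63.1
```

Call:
send_rows:
  targets:
    - {"gripper": -0.15, "x": 0, "y": 0, "z": 0, "ax": 0, "ay": 0, "az": 0}
    - {"gripper": -0.25, "x": 0, "y": 0, "z": 0, "ax": 0, "ay": 0, "az": 0}
    - {"gripper": -0.27, "x": 0, "y": 0, "z": 0, "ax": 0, "ay": 0, "az": 0}
    - {"gripper": -0.27, "x": 0, "y": 0, "z": 0, "ax": 0, "ay": 0, "az": 0}

```text
clock: 23.62
position: [516.6, -226.2, 27.8]
ee_rot: [1.0, -0.016, 0.0, 0.0]
contact_force: [0.6, -0.5, -0.2]
gripper_width: 54.1
grasp_force: 0.0
```

Call:
send_rows:
  targets:
    - {"gripper": -0.3, "x": 0, "y": 0, "z": -0.5, "ax": 0, "ay": 0, "az": 0}
    - {"gripper": -0.35, "x": 0, "y": 0, "z": -1.0, "ax": 0, "ay": 0, "az": 0}
    - {"gripper": -0.4, "x": 0, "y": 0, "z": -2.0, "ax": 0, "ay": 0, "az": 0}
    - {"gripper": -0.4, "x": 0, "y": 0, "z": -3.0, "ax": 0, "ay": 0, "az": 0}
    - {"gripper": -0.4, "x": 0, "y": 0, "z": -4.0, "ax": 0, "ay": 0, "az": 0}

```text
clock: 24.03
position: [514.6, -225.8, 132.3]
ee_rot: [1.0, -0.016, -0.003, -0.001]
contact_force: [1.3, -0.4, 0.5]
gripper_width: 59.8
grasp_force: 0.0
```

Call:
send_rows:
  targets:
    - {"gripper": -0.4, "x": -1.0, "y": 0, "z": -4.0, "ax": 0, "ay": 0, "az": 0}
    - {"gripper": -0.4, "x": -3.0, "y": 0, "z": -2.0, "ax": 0, "ay": 0, "az": 0}
    - {"gripper": -0.4, "x": -3.0, "y": 0, "z": 0, "ax": 0, "ay": 0, "az": 0}
    - {"gripper": -0.4, "x": -2.0, "y": 0, "z": 0, "ax": 0, "ay": 0, "az": 0}
    - {"gripper": -0.4, "x": 0, "y": 0, "z": 0, "ax": 0, "ay": 0, "az": 0}

```text
clock: 24.45
position: [422.6, -222.9, 194.2]
ee_rot: [1.0, -0.016, 0.001, -0.0]
contact_force: [-0.2, -0.3, -0.1]
gripper_width: 59.8
grasp_force: 0.0
```

```bash
python3 - <<'E'
from h import *
st(); im,P,H,m=cloud("top"); cv2.imwrite("pics/t3c.png",cv2.resize(im[130:290,110:450,::-1],None,fx=2.35,fy=2.35,interpolation=cv2.INTER_CUBIC))
E
```

```text
t 24.45 p [ 422.6 -222.9  194.2] q [ 9.999e-01 -1.650e-02  6.000e-04 -4.000e-04] F [-0.2 -0.3 -0.1] w 59.8 g 0.0
```

View pics/t3c.png

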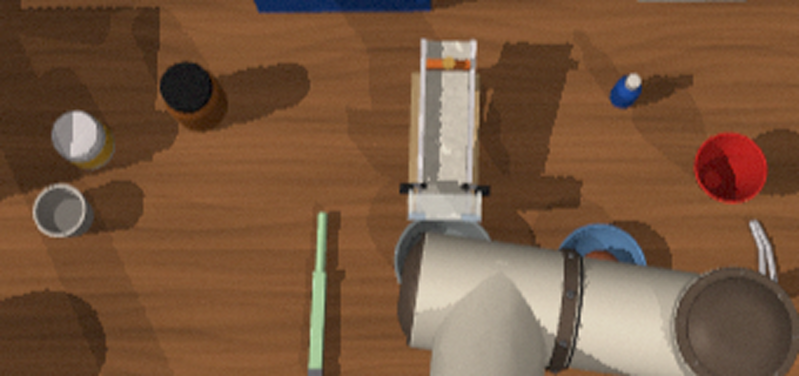

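The channel is empty, the terracotta ball is visible in the dish at (600, 258), and the handle lies on the shelf. The arm hides the container, so I'll check it numerically with the side camera.

Call:
send_rows:
  targets:
    - {"gripper": -0.4, "x": -1, "y": 1, "z": -2, "ax": 0, "ay": 0, "az": 0}
    - {"gripper": -0.4, "x": 0, "y": 0, "z": 0, "ax": 0, "ay": 0, "az": 0}
    - {"gripper": -0.4, "x": 0, "y": 0, "z": 0, "ax": 0, "ay": 0, "az": 0}
    - {"gripper": -0.4, "x": 0, "y": 0, "z": 0, "ax": 0, "ay": 0, "az": 0}
    - {"gripper": -0.4, "x": 0, "y": 0, "z": 0, "ax": 0, "ay": 0, "az": 0}

```text
clock: 24.92
position: [416.2, -232.8, 211.8]
ee_rot: [1.0, -0.016, -0.001, -0.0]
contact_force: [-1.0, -0.5, 0.3]
gripper_width: 59.3
grasp_force: 0.0
```

```bash
python3 - <<'E'
from h import *
st(); im,P,H,m=cloud("side","s3")
for t in ("ball_near","container","big_ball","dish"): print(t,[(np.round(q["rect"]).tolist(),round(q["score"],2)) for q in arm.boxes_of("side",t)[:4]])
w=(H[...,1]<40)&(H[...,2]>190)&(np.hypot(P[...,0]-520,P[...,1]+44)<58)&(P[...,2]<52)
n,l,s,c=cv2.connectedComponentsWithStats(w.astype(np.uint8)); print("white blobs",[(s[i].tolist(),np.nanmean(P[l==i],0).round()) for i in range(1,n) if s[i,4]>6])
t=((H[...,0]<12)|(H[...,0]>174))&(H[...,1]>130)&(np.hypot(P[...,0]-513,P[...,1]+227)<55)&(P[...,2]>10); print("terra in dish",t.sum(),np.nanmean(P[t],0))
E
```

```text
t 24.92 p [ 416.2 -232.8  211.8] q [ 9.999e-01 -1.570e-02 -6.000e-04 -2.000e-04] F [-1.  -0.5  0.3] w 59.3 g 0.0
ball_near []
container [([228.0, 223.0, 48.0, 41.0], 0.75)]
big_ball [([269.0, 283.0, 19.0, 24.0], 0.82), ([257.0, 187.0, 80.0, 62.0], 0.39)]
dish [([258.0, 274.0, 48.0, 40.0], 0.9)]
white blobs [([233, 247, 6, 6, 17], array([478., -48.,  36.]))]
terra in dish 335 [ 504.53576191 -236.09636979   43.14162442]
```

Call:
send_rows:
  targets:
    - {"gripper": -0.4, "x": 0.5, "y": -3, "z": -1, "ax": 0, "ay": 0, "az": 0}
    - {"gripper": -0.4, "x": 0.5, "y": -4, "z": -1, "ax": 0, "ay": 0, "az": 0}
    - {"gripper": -0.4, "x": 0.5, "y": -4, "z": 0, "ax": 0, "ay": 0, "az": 0}
    - {"gripper": -0.4, "x": 0.5, "y": -4, "z": 0, "ax": 0, "ay": 0, "az": 0}
    - {"gripper": -0.4, "x": 0, "y": -3, "z": 0, "ax": 0, "ay": 0, "az": 0}

```text
clock: 25.58
position: [442.4, -51.3, 232.7]
ee_rot: [1.0, -0.015, 0.001, -0.0]
contact_force: [-0.1, -0.3, -0.7]
gripper_width: 60.0
grasp_force: 0.0
```

Call:
send_rows:
  targets:
    - {"gripper": -0.4, "x": 0, "y": 0, "z": 0, "ax": 0, "ay": 0, "az": 0}
    - {"gripper": -0.4, "x": 0, "y": 0, "z": 0, "ax": 0, "ay": 0, "az": 0}
    - {"gripper": -0.4, "x": 0, "y": 0, "z": 0, "ax": 0, "ay": 0, "az": 0}

```text
clock: 25.83
position: [441.7, -53.7, 232.3]
ee_rot: [1.0, -0.015, -0.0, 0.0]
contact_force: [-0.3, -0.2, -0.5]
gripper_width: 59.8
grasp_force: 0.0
```

```bash
python3 - <<'E'
from h import *
st(); im,P,H,m=cloud("wrist","w10")
for t in ("ball_near","container"): print(t,[(np.round(q["rect"]).tolist(),round(q["score"],2)) for q in arm.boxes_of("wrist",t)[:4]])
r=np.hypot(P[...,0]-520,P[...,1]+45)
w=(r<52)&(P[...,2]>20)&(P[...,2]<48)&(H[...,1]<60)&(H[...,2]>100)
n,l,s,c=cv2.connectedComponentsWithStats(cv2.erode(w.astype(np.uint8),np.ones((3,3)))); print([(s[i].tolist(),np.nanmean(P[l==i],0).round(),np.nanmax(P[l==i][:,2]).round()) for i in range(1,n) if s[i,4]>30])
E
```

```text
t 25.83 p [441.7 -53.7 232.3] q [ 9.999e-01 -1.550e-02 -2.000e-04  1.000e-04] F [-0.3 -0.2 -0.5] w 59.8 g 0.0
ball_near [([248.0, 109.0, 36.0, 41.0], 0.6), ([194.0, 0.0, 117.0, 39.0], 0.33)]
container [([200.0, 42.0, 127.0, 121.0], 0.67)]
[([225, 75, 35, 37, 948], array([529., -25.,  37.]), np.float64(44.0)), ([285, 77, 32, 75, 339], array([498., -84.,  31.]), np.float64(43.0)), ([248, 111, 34, 36, 884], array([495., -44.,  37.]), np.float64(43.0))]
```

Both white balls are in the container, with ball-sized blobs at (529, -25) and (495, -44) and tops at z≈43. The big ball is in the dish and the handle is on the shelf.

```bash
python3 -c "
from bench import arm
print(arm.job_done())"
```

```text
the job is handed in; nothing more can be done
None
```

The job is done and handed in: I pushed the row up against the end stop and held it there for about 0.8 s at 6–8 N (highest reading 8 N), then laid the handle on the shelf and put the big ball in the blue dish, and both white balls rolled into the grey container.

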